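# Unstack the planters onto their drying setters

## Robot

A 6-joint arm with a two-finger parallel gripper is mounted at the origin on the work surface. World frame = base frame: x ahead of the robot, y to its left, z up, the work surface at z = 0. Lengths are in m, angles in rad, forces in N, time in s.
With the tool pointing down it reaches from about 0.35 to 0.775 m from the base axis. Payload 5.5 kg.
Tool frame: the origin (TCP) lies midway between the tips of the shut fingers; the grasp point (between the pads) lies 19 mm behind it; z points along the fingers, y is the line along which they close (so a half turn about z gives the same grasp; the last joint's range is limited). The gripper opens to 85 mm and grips with 20 to 120 N. Pads are 22 mm wide; open, the fingers measure 114 mm over their backs; the gripper's body (76 mm by 85 mm) begins 54 mm behind the grasp point. The pads swing forward as they close: fully open they stand 13 mm farther back than shut.
Start: joints at [1.17, 0.313, 0.046, 1.304, 0, 1.431], TCP at [0.148, 0.556, 0.231] pointing down, gripper open.
Joint ranges: [-2.76, 2.76], [-0.86, 1.69], [-1.03, 1.26], [-2.2, 2.34], [-1.47, 1.5], [-3.14, 3.14]. Speed limits (rad/s): [2.57, 2.57, 3.14, 3.14, 3.14, 3.14].

## Interface

Orientations are given as a unit quaternion [w, x, y, z].
In Python, from workcell import env gives the robot as it stands. The module is installed in compiled form; this text tells all that it offers.
- The arm moves only by the tool carry_out, never from a script. Its argument "series" is a list of rows, each an object with "delta_rot": the turn, a rotation vector about the world's x, y, z normalised to -1 to 1, where 1 is 0.1 rad, a list of three; "travel": the shift along the world's x, y, z normalised to -1 to 1, where 1 is 0.025 m, a list of three; "fingers": the closure, from -1 (fully open) to 1 (shut). In form: [{"delta_rot": [ax, ay, az], "travel": [tx, ty, tz], "fingers": fingers}, ...]. A call has 1 to 5 rows; each row shifts and turns the commanded pose from where the row before left it; what a row does not reach is not made up. A row lasts 1/8 s, in which the tool goes at most 62.5 mm and 10.7 degrees, less where a joint would pass 70% of its speed; a pose out of reach is approached as far as the arm can. A call with a number of a shift or a turn outside -1 to 1 is refused whole. A call with a gripper value outside its range is refused whole. The fingers move at their own pace and stop on an object; "squeeze" is the grip in N (left out, the last holds). Time passes only in rows, so rows that do not move let the fingers close. It gives the time, the measured TCP pose, the force, the opening and the grip force at its end, in the units of the state.
- env.get_state(): the state, without advancing time (a new reading comes with each control period).
- env.read_camera(name): name is "side" or "top" or "wrist"; returns a dict with "color" (480x640x3 uint8, red, green, blue), "fx", "fy", "cx", "cy" (pixels), "world_from_camera" (4x4, takes a point from camera to world coordinates); the wrist camera has in their place "hand_eye" (4x4, takes a point from camera to tool coordinates, whose origin is the TCP and whose axes are the flange's). Camera axes: x right, y up, looking along -z (the intrinsics and any distortion apply to the point x, -y, -z); pixel columns grow to the right and rows downward; lengths in m; the calibration is good to about 2 mm. A picture is of the moment at which its call begins: read the wrist's pose just before it. There is no depth.
- env.hand_in(): hands the job in; it is judged then, once.
The state is a dict: "clock": time; "joint_pos": joint angles; "qvel": joint speeds; "tau": joint torques, N m; "tcp_pos": TCP position; "orientation": TCP orientation; "wrist_force": force on the tool from outside, world axes, zero at the start; "ft_torque": the same for the moment, N m; "finger_gap": finger opening in m; "grip_force": force on a finger pad.
Only numpy, scipy, OpenCV 4.12 (cv2) and the standard library are available. Lean on these libraries where they do the work, as an engineer would, in place of code of your own. Each camera call takes 0.05 s, during which the arm holds its last target. There are 200 camera calls.

## Task

Take down the upside-down clay planters from the ware board and set each one, still rim down, on the plaster setter of its own shape and size, so that its rim lies flat on the floor inside the kerb. Dry clay chips: set them down gently, do not drop or tip any, and leave the jug and the bowl where they are.

Things in the scene. Friction and masses are not known exactly. Their poses are not given: they have to be found in the camera images.
- large_square: Loose terracotta planter, upside down: flat foot with a small dark drain hole up. Large square: body 62 x 62 mm, rim band 72 x 72 mm (lowest 12 mm), 60 mm tall, about 0.28 kg. Origin: centre of the rim's underside (on which it stands), z up; x and y are square to its sides. It stands on a wooden ware board 320 x 120 x 18 mm on the table, either alone or at the bottom of the stack of three.
- large_hex: Loose terracotta planter, upside down: flat foot with a small dark drain hole up. Large six-sided: body 62 mm across flats, rim band 72 (83 across corners) (lowest 12 mm), 60 mm tall, about 0.26 kg. Origin: centre of the rim's underside (on which it stands), z up; x is square to two of its flats. It stands on the ware board 170 mm from the square one, alone or at the bottom of the stack.
- medium_round: Loose terracotta planter, upside down: flat foot with a small dark drain hole up. Medium round: body 50 mm in diameter, rim band 58 mm (lowest 12 mm), 50 mm tall, about 0.16 kg. Origin: centre of the rim's underside (on which it stands), z up. It stands on the foot of one of the two large planters, the second of the stack.
- small_square: Loose terracotta planter, upside down: flat foot with a small dark drain hole up. Small square: body 32 x 32 mm, rim band 38 x 38 mm (lowest 12 mm), 44 mm tall, about 0.07 kg. Origin: centre of the rim's underside (on which it stands), z up; x and y are square to its sides. It stands on the medium round planter, the top of the stack.
- setter_large_square: Setter for the large square planter. Low dish of white plaster, fixed to the table: floor 6 mm thick, kerb 6 mm thick that rises 6 mm above the floor (12 mm above the table). Square, 102 mm outside, 90 mm inside. Origin: centre of its underside, at table height; the planter stands on the floor at z = +6 mm. x and y are square to its sides.
- setter_large_hex: Setter for the large six-sided planter. Low dish of white plaster, fixed to the table: floor 6 mm thick, kerb 6 mm thick that rises 6 mm above the floor (12 mm above the table). Hexagon, 102 mm outside and 90 mm inside across flats. Origin: centre of its underside, at table height; the planter stands on the floor at z = +6 mm. x is square to two of its sides.
- setter_round: Setter for the medium round planter. Low dish of white plaster, fixed to the table: floor 6 mm thick, kerb 6 mm thick that rises 6 mm above the floor (12 mm above the table). Round, 88 mm outside, 76 mm inside diameter. Origin: centre of its underside, at table height; the planter stands on the floor at z = +6 mm. 
- setter_small_square: Setter for the small square planter. Low dish of white plaster, fixed to the table: floor 6 mm thick, kerb 6 mm thick that rises 6 mm above the floor (12 mm above the table). Square, 68 mm outside, 56 mm inside. Origin: centre of its underside, at table height; the planter stands on the floor at z = +6 mm. x and y are square to its sides.
- jug: Bystander, to be left alone: a brown clay jug 105 mm tall, 82 mm in diameter, with a handle reaching 67 mm out along its +y. Loose, at the robot's left. Origin: centre of its underside.
- bowl: Bystander, to be left alone: an empty white bowl 110 mm in diameter, 45 mm tall. Loose, at the robot's right. Origin: centre of its underside.
Not all that is in view belongs to the job. Leave any yellow look-alike of the small_square alone. Leave any green look-alike of the large_square alone.

How it is judged:
By the outcome, as a careful person would: the job done as asked, in the order asked, and still so for the second after the job is handed in, with the robot touching nothing.
It also fails if it takes over 112 s, if anything falls off the work surface, if the arm or the gripper's body presses on something with over 40 N, if the wrist force passes 120 N, or if a joint passes its speed limit or range.

## Working session

There is one attempt and no reset: what is moved stays moved. The work goes in short steps, Python scripts to look and compute and a tool call to move; the robot and the scene stay as the last step left them, time stands still between calls to the robot, and variables do not carry over. Pictures are saved under pics/ and viewed, at most 14 in all, crops included, and the job is handed in when it is done.

Besides the shell and the picture viewer there is one more tool, called after "Call:" as name(argument=value, ...) on one line, values as JSON. carry_out: Moves the arm, as the interface text tells. Its arguments: {"type":"object","properties":{"series":{"type":"array","items":{"type":"object","properties":{"delta_rot":{"type":"array","items":{"type":"number"}},"travel":{"type":"array","items":{"type":"number"}},"fingers":{"type":"number"}}}},"squeeze":{"type":"number"}},"required":["series"]}

```bash
mkdir -p pics; cat > h.py <<'E'
import numpy as np, cv2
from workcell import env
def snap(n,f):
    s=env.get_state(); c=env.read_camera(n)
    cv2.imwrite(f'pics/{f}.png',c['color'][:,:,::-1])
    np.savez(f'pics/{f}.npz',color=c['color'],K=[c['fx'],c['fy'],c['cx'],c['cy']],T=c.get('world_from_camera',c.get('hand_eye')),p=s['tcp_pos'],q=s['orientation'])
    return c
E
python3 - <<'E'
from h import *
for n in ['top','side','wrist']:
    c=snap(n,n+'0'); print({k:v for k,v in c.items() if k!='color'})
print(env.get_state())
E
```

```text
{'fx': 451.06349099285677, 'fy': 451.06349099285677, 'cx': 322.16317565408326, 'cy': 243.1048354014379, 'world_from_camera': array([[ 1.50442906e-03,  9.97694147e-01, -6.78537147e-02,
         4.14152349e-01],
       [-9.99973236e-01,  1.01509589e-03, -7.24549228e-03,
        -3.58049053e-02],
       [-7.15990721e-03,  6.78627990e-02,  9.97668971e-01,
         1.38753408e+00],
       [ 0.00000000e+00,  0.00000000e+00,  0.00000000e+00,
         1.00000000e+00]])}
{'fx': 448.7459508919059, 'fy': 448.7459508919059, 'cx': 314.89779084052657, 'cy': 236.1811319953784, 'world_from_camera': array([[ 0.94595821,  0.22972686, -0.22888564,  0.26903541],
       [-0.32419107,  0.68722275, -0.65009618, -0.66894338],
       [ 0.00795087,  0.6891665 ,  0.7245594 ,  0.83147233],
       [ 0.        ,  0.        ,  0.        ,  1.        ]])}
{'fx': 427.3223487487659, 'fy': 427.3223487487659, 'cx': 315.72084928316804, 'cy': 241.88327369252565, 'hand_eye': array([[ 2.41459059e-03,  9.58653961e-01,  2.84564144e-01,
         7.29518116e-02],
       [ 9.99997081e-01, -2.33899421e-03, -6.05478534e-04,
     
[... 216 characters left out ...]
pos': array([ 1.17041787e+00,  3.13832008e-01,  4.52571252e-02,  1.30360662e+00,
       -2.37706528e-05,  1.43120545e+00]), 'qvel': array([ 1.04711334e-03, -3.97768768e-03,  4.31017963e-03, -7.32889143e-05,
       -1.94292314e-04,  5.48726856e-04]), 'tau': array([ 1.62237542e-03, -4.81065631e+01,  2.98815358e+01,  1.39233872e-02,
       -8.44218766e-05, -1.57459812e-05]), 'tcp_pos': array([0.14812135, 0.55520319, 0.23061841]), 'orientation': array([-1.73269924e-04,  1.30024561e-01,  9.91510531e-01, -6.70668805e-04]), 'wrist_force': array([-0.48956115,  0.36070355,  0.4220761 ]), 'ft_torque': array([-0.00416067, -0.01349796,  0.03176207]), 'grip_force': 0.0, 'finger_gap': 0.08549066932321585}
```

View pics/top0.png

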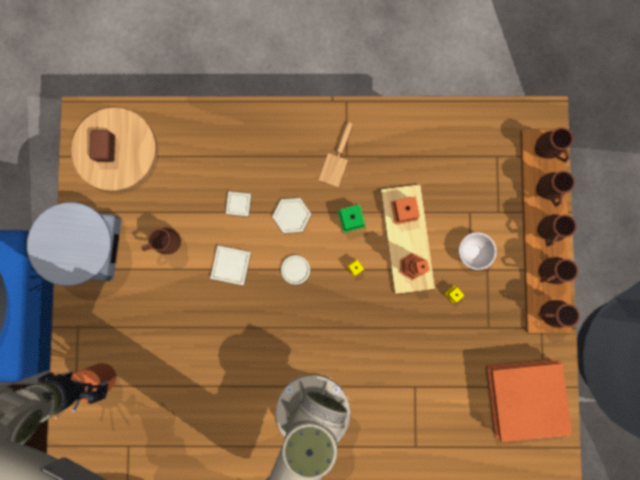

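View pics/side0.png

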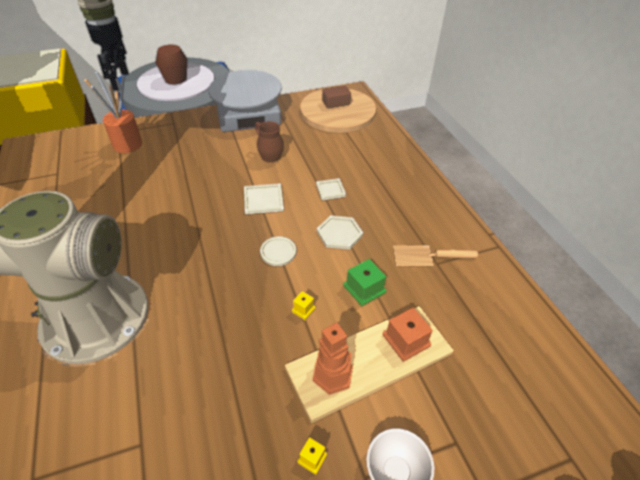

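```bash
cat >> h.py <<'E'
from scipy.spatial.transform import Rotation as Ro
def load(f):
    d=dict(np.load(f'pics/{f}.npz')); T=d['T']
    if 'wrist' in f or f[0]=='w':
        M=np.eye(4); q=d['q']; M[:3,:3]=Ro.from_quat([q[1],q[2],q[3],q[0]]).as_matrix(); M[:3,3]=d['p']; T=M@T
    d['T']=T; return d
def rays(d,uv):
    fx,fy,cx,cy=d['K']; uv=np.atleast_2d(uv).astype(float)
    v=np.c_[(uv[:,0]-cx)/fx,-(uv[:,1]-cy)/fy,-np.ones(len(uv))]@d['T'][:3,:3].T
    return d['T'][:3,3],v
def onz(d,uv,z):
    o,v=rays(d,uv); return o+v*((z-o[2])/v[:,2])[:,None]
def tri(pairs):
    A=np.zeros((3,3));b=np.zeros(3);L=[]
    for d,uv in pairs:
        o,v=rays(d,uv); v=v[0]/np.linalg.norm(v[0]); P=np.eye(3)-np.outer(v,v); A+=P;b+=P@o;L.append((P,o))
    x=np.linalg.solve(A,b); return x,[round(1e3*float(np.linalg.norm(P@(x-o))),1) for P,o in L]
def proj(d,X):
    T=d['T'];c=(np.atleast_2d(X)-T[:3,3])@T[:3,:3]; fx,fy,cx,cy=d['K']
    return np.c_[cx+fx*c[:,0]/-c[:,2],cy-fy*c[:,1]/-c[:,2]]
def masks(d):
    hsv=cv2.cvtColor(d['color'],cv2.COLOR_RGB2HSV)
    return dict(white=cv2.inRange(hsv,(0,0,165),(180,50,255)),terra=cv2.inRange(hsv,(3,160,110),(11,255,255)))
def blobs(m,lo=60,hi=1e9):
    out=[]
    for c in cv2.findContours(m,cv2.RETR_EXTERNAL,cv2.CHAIN_APPROX_NONE)[0]:
        a=cv2.contourArea(c)
        if lo<a<hi:
            M=cv2.moments(c); out.append((a,np.array([M['m10'],M['m01']])/M['m00'],c[:,0,:]))
    return out
E
python3 - <<'E'
from h import *
t,s=load('top0'),load('side0')
for n,d in(('top',t),('side',s)):
    m=masks(d)
    for k in m:
        for a,c,ct in blobs(m[k]):
            X=onz(d,c,.012)[0]
            P=onz(d,ct,.012)[:,:2].astype(np.float32)*1000
            r=cv2.minAreaRect(P)
            print(n,k,a,c.round(1),'onz12',X.round(3),'rect',np.round(r[0],1),np.round(r[1],1),round(r[2],1))
for z in t['color'][[205,265,270,213],[238,231,296,405]]: print(z)
B=[cv2.resize(t['color'][170:310,370:480],None,fx=4,fy=4,interpolation=2),cv2.resize(s['color'][300:440,270:380],None,fx=4,fy=4,interpolation=2)]
B=np.hstack([b[:560,:400] for b in B]); cv2.imwrite('pics/crop0.png',B[:,:,::-1])
E
```

```text
top white 73.5 [  7.  476.6] onz12 [-0.188  0.908  0.012] rect [-184.4  901. ] [20.1 57.5] 0.3
top white 161.5 [296.  475.4] onz12 [-0.18   0.05   0.012] rect [-179.4   41.8] [122.6  60.2] 66.8
top white 77.5 [322.  435.6] onz12 [-0.065 -0.026  0.012] rect [-78.9  -5.2] [153.3  84.4] 60.4
top white 401.5 [333.7 409. ] onz12 [ 0.012 -0.061  0.012] rect [ 13.3 -53.9] [104.2 178.1] 84.2
top white 576.5 [294.9 269.5] onz12 [0.427 0.057 0.012] rect [426.4  57.6] [84.1 81.6] 45.2
top white 1034.5 [230.1 265.1] onz12 [0.44  0.255 0.012] rect [440.6 254.8] [103.5 100.9] 78.5
top white 999.0 [477.  250.6] onz12 [ 0.485 -0.497  0.012] rect [ 485.  -498.2] [110.7 106.7] 44.4
top white 4183.0 [ 70.5 237.7] onz12 [0.524 0.747 0.012] rect [528.6 742.7] [250. 200.] 67.3
top white 874.0 [291.1 215.1] onz12 [0.594 0.07  0.012] rect [594.3  70. ] [111.5  98.9] 33.9
top white 439.5 [238.  203.4] onz12 [0.63  0.234 0.012] rect [629.9 233.7] [69.  67.1] 84.4
top terra 269.0 [ 86.5 376.7] onz12 [0.104 0.682 0.012] rect [106.5 682.8] [85.6 39.4] 75.4
top terra 5652.5 [528.8 400.2] onz12 [ 0.04  -0.642  0.0
[... 1251 characters left out ...]
.246  0.012] rect [-192.5 1289.9] [278.2 132.4] 89.6
side white 126.5 [464.9  13.9] onz12 [1.688 1.23  0.012] rect [1699.  1244.6] [334.9 107.7] 64.1
side white 50759.5 [416.9  81. ] onz12 [1.155 0.708 0.012] rect [1023.2 1139.9] [1410.4 2382. ] 38.4
side white 2055.5 [69.2 26.8] onz12 [-0.097  1.641  0.012] rect [ -75.  1599.7] [209.9 960.3] 12.7
side terra 1770.5 [333.  360.3] onz12 [ 0.451 -0.269  0.012] rect [ 457.2 -259.9] [154.1  68.5] 63.2
side terra 1466.5 [408.  333.4] onz12 [ 0.622 -0.261  0.012] rect [ 622.4 -258.9] [95.1 91.9] 10.3
side terra 703.5 [118.4 131.3] onz12 [0.079 0.708 0.012] rect [ 79.4 707.9] [246.5  89.3] 89.0
[230 226 208]
[234 231 212]
[232 229 209]
[221 117  70]
```

View pics/crop0.png

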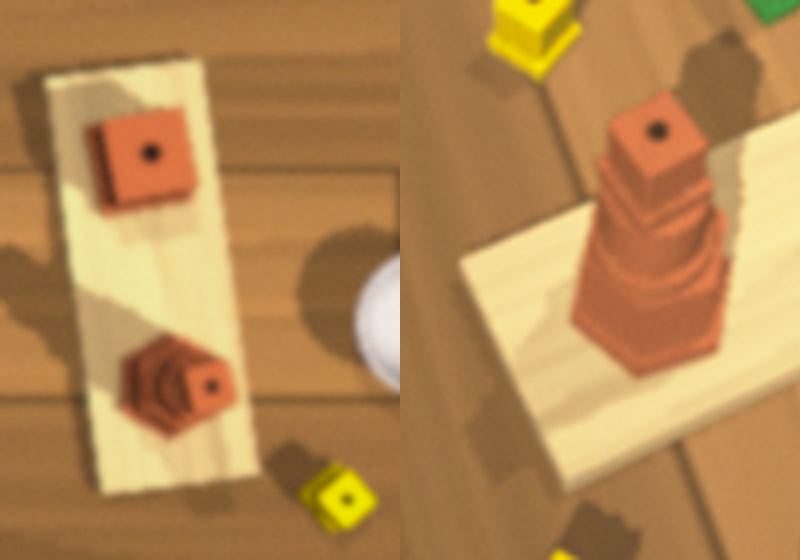

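The top crop shows the lone square's hole at about (408,208) and the stack's top hole at (423,266). The side crop shows the stack top hole at (334,333). The stack is small square, then round, then hex. Next I move over the setters for wrist views.

Call:
carry_out(series=[{"travel":[0.83,-0.95,0.3],"delta_rot":[0,0,0],"fingers":-1},{"travel":[0.83,-0.95,0.3],"delta_rot":[0,0,0],"fingers":-1},{"travel":[0.83,-0.95,0.3],"delta_rot":[0,0,0],"fingers":-1},{"travel":[0.83,-0.95,0.3],"delta_rot":[0,0,0],"fingers":-1},{"travel":[0.83,-0.95,0.3],"delta_rot":[0,0,0],"fingers":-1}], squeeze=30)

```text
clock: 0.78
tcp_pos: [0.2525, 0.4359, 0.2688]
orientation: [-0.0, 0.13, 0.992, -0.0]
wrist_force: [0.2, -0.3, -0.9]
finger_gap: 0.0856
grip_force: 0.0
```

Call:
carry_out(series=[{"travel":[0.83,-0.95,0.3],"delta_rot":[0,0,0],"fingers":-1},{"travel":[0.83,-0.95,0.3],"delta_rot":[0,0,0],"fingers":-1},{"travel":[0.83,-0.95,0.3],"delta_rot":[0,0,0],"fingers":-1},{"travel":[0.83,-0.95,0.3],"delta_rot":[0,0,0],"fingers":-1},{"travel":[0.83,-0.95,0.3],"delta_rot":[0,0,0],"fingers":-1}])

```text
clock: 1.4
tcp_pos: [0.3562, 0.3172, 0.3064]
orientation: [-0.0, 0.13, 0.992, -0.0]
wrist_force: [0.6, 0.7, -0.4]
finger_gap: 0.0858
grip_force: 0.0
```

Call:
carry_out(series=[{"travel":[0.83,-0.95,0.3],"delta_rot":[0,0,0],"fingers":-1},{"travel":[0.83,-0.95,0.3],"delta_rot":[0,0,0],"fingers":-1},{"travel":[0.83,-0.95,0.3],"delta_rot":[0,0,0],"fingers":-1},{"travel":[0.83,-0.95,0.3],"delta_rot":[0,0,0],"fingers":-1},{"travel":[0,0,0],"delta_rot":[0,0,0],"fingers":-1}])

```text
clock: 2.02
tcp_pos: [0.4401, 0.2219, 0.3363]
orientation: [0.0, 0.132, 0.991, 0.0]
wrist_force: [-0.8, 1.0, -0.1]
finger_gap: 0.0854
grip_force: 0.0
```

```bash
python3 - <<'E'
from h import *
snap('wrist','w1'); s=env.get_state(); print(s['joint_pos'],s['tcp_pos'],s['orientation'],s['clock'])
d=load('w1')
for a,c,ct in blobs(masks(d)['white'],300):
    X=onz(d,c,.012)[0]; r=cv2.minAreaRect(onz(d,ct,.012)[:,:2].astype(np.float32)*1000)
    print(a,c.round(1),X.round(4),np.round(r[0],1),np.round(r[1],1),round(r[2],1))
E
```

```text
[3.05646247e-01 1.42855820e-01 8.13465554e-02 1.50981452e+00
 3.50861990e-04 5.68455843e-01] [0.43911328 0.22255346 0.33604104] [-3.13194747e-04  1.31026998e-01  9.91378750e-01  4.73123733e-05] 2.075
2734.0 [364.1 331.6] [0.6284 0.2309 0.012 ] [629.2 230.7] [68.2 68.7] 84.3
4563.0 [229.4 335.3] [0.5909 0.071  0.012 ] [593.3  69.1] [102.6 108.7] 4.3
4499.5 [167.5 210.7] [0.4254 0.053  0.012 ] [426.3  52.8] [86.  85.5] 75.0
8648.0 [343.3 175. ] [0.4376 0.2522 0.012 ] [439.6 251.5] [102.5 102.7] 78.6
```

View pics/w1.png

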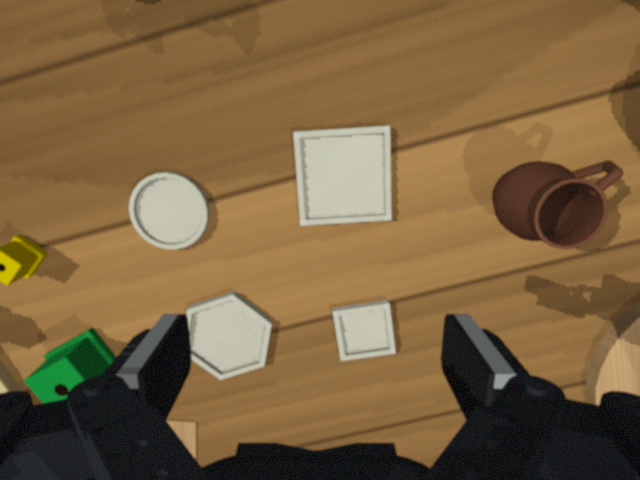

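Wrist view 1 shows the round setter at (168,211), the large square at (343,175), the hex at (229,335) and the small square at (364,332). Their sizes match the text at z = 12 mm. I take a second view on the way to the board, then one over the board.

Call:
carry_out(series=[{"travel":[0,-1,0],"delta_rot":[0,0,0],"fingers":-1},{"travel":[0,-1,0],"delta_rot":[0,0,0],"fingers":-1},{"travel":[0,-1,0],"delta_rot":[0,0,0],"fingers":-1},{"travel":[0,-1,0],"delta_rot":[0,0,0],"fingers":-1},{"travel":[0,0,0],"delta_rot":[0,0,0],"fingers":-1}])

```text
clock: 2.7
tcp_pos: [0.4381, 0.1229, 0.3361]
orientation: [-0.0, 0.131, 0.991, 0.0]
wrist_force: [-0.4, 1.0, -1.3]
finger_gap: 0.085
grip_force: 0.0
```

```bash
python3 - <<'E'
from h import *
snap('wrist','w2'); print(env.get_state()['tcp_pos'])
a,b=load('w1'),load('w2')
Bs=[[(c,x) for _,c,x in blobs(masks(d)['white'],2000)] for d in (a,b)]
for c,ct in Bs[1]:
    X=onz(b,c,.01)[0]; r=cv2.minAreaRect(onz(b,ct,.012)[:,:2].astype(np.float32)*1000)
    print(c.round(1),X.round(4),np.round(r[0],1),np.round(r[1],1),round(r[2],1))
    for c1,_ in Bs[0]:
        if np.linalg.norm(onz(a,c1,.01)[0]-X)<.04: print('  tri',*tri([(a,c1),(b,c)]))
    # polygon edges
    P=onz(b,ct,.012)[:,:2].astype(np.float32)*1000
    ap=cv2.approxPolyDP(P.reshape(-1,1,2),9,True)[:,0]
    e=np.roll(ap,-1,0)-ap; print('  edges',np.round(np.c_[np.degrees(np.arctan2(e[:,1],e[:,0]))%180,np.hypot(*e.T)]).tolist())
E
```

```text
[0.43820871 0.12356206 0.33617934]
[304.  319.6] [0.5926 0.0657 0.01  ] [592.9  65.7] [102.2 116.4] 64.0
  tri [ 0.60274595  0.06224639 -0.01201527] [0.4, 0.4]
  edges [[101.0, 62.0], [155.0, 51.0], [33.0, 56.0], [93.0, 60.0], [154.0, 59.0], [35.0, 59.0]]
[252.5 189.6] [0.4253 0.0526 0.01  ] [426.   52.5] [85.  85.5] 74.2
  tri [0.42532667 0.05286689 0.01154124] [0.2, 0.2]
  edges [[108.0, 33.0], [151.0, 32.0], [16.0, 33.0], [61.0, 34.0], [107.0, 31.0], [151.0, 34.0], [19.0, 38.0], [65.0, 29.0]]
[433.  153.2] [0.4376 0.2525 0.01  ] [439.4 251.5] [102.6 102.4] 78.6
  tri [0.4375893  0.2521756  0.01120016] [0.2, 0.2]
  edges [[79.0, 102.0], [169.0, 100.0], [78.0, 100.0], [168.0, 101.0]]
```

Call:
carry_out(series=[{"travel":[0.3,-1,0.1],"delta_rot":[0,0,0],"fingers":-1},{"travel":[0.3,-1,0.1],"delta_rot":[0,0,0],"fingers":-1},{"travel":[0.3,-1,0.1],"delta_rot":[0,0,0],"fingers":-1},{"travel":[0.3,-1,0.1],"delta_rot":[0,0,0],"fingers":-1},{"travel":[0.3,-1,0.1],"delta_rot":[0,0,0],"fingers":-1}])

```text
clock: 3.38
tcp_pos: [0.4765, -0.0012, 0.3487]
orientation: [-0.0, 0.129, 0.992, 0.0]
wrist_force: [0.4, 0.5, -0.7]
finger_gap: 0.0854
grip_force: 0.0
```

Call:
carry_out(series=[{"travel":[0,-1,0.1],"delta_rot":[0,0,0],"fingers":-1},{"travel":[0,-1,0.1],"delta_rot":[0,0,0],"fingers":-1},{"travel":[0,-1,0.1],"delta_rot":[0,0,0],"fingers":-1},{"travel":[0,-1,0],"delta_rot":[0,0,0],"fingers":-1},{"travel":[0,0,0],"delta_rot":[0,0,0],"fingers":-1}])

```text
clock: 4.0
tcp_pos: [0.4766, -0.1018, 0.3559]
orientation: [-0.0, 0.13, 0.991, 0.0]
wrist_force: [-0.8, -0.1, 0.7]
finger_gap: 0.0856
grip_force: 0.0
```

```bash
python3 - <<'E'
from h import *
snap('wrist','w3'); s=env.get_state(); print(s['tcp_pos'],s['orientation'],s['joint_pos'],s['clock'])
E
```

```text
[ 0.47649751 -0.10112733  0.35599945] [-2.91795233e-04  1.30042835e-01  9.91508227e-01  4.58999943e-04] [-3.74577172e-01  1.36514354e-01  1.22420301e-01  1.55749048e+00
  7.49690790e-04 -1.13753065e-01] 4.05
```

View pics/w3.png

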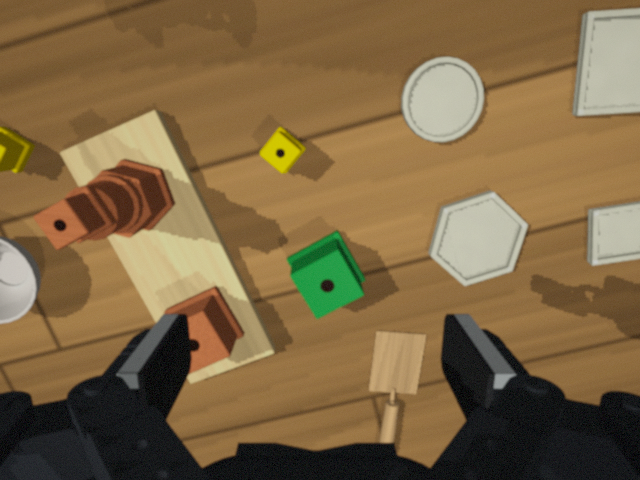

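Wrist view 3 shows the stack's top hole at (60,225), the lone square's hole at (193,345) beside a finger, and the hex setter at (479,238). I move closer for a second view.

Call:
carry_out(series=[{"travel":[-0.2,-1,0],"delta_rot":[0,0,0],"fingers":-1},{"travel":[-0.2,-1,0],"delta_rot":[0,0,0],"fingers":-1},{"travel":[-0.2,-1,0],"delta_rot":[0,0,0],"fingers":-1},{"travel":[-0.2,-1,0],"delta_rot":[0,0,0],"fingers":-1},{"travel":[-0.2,-1,0],"delta_rot":[0,0,0],"fingers":-1}])

```text
clock: 4.68
tcp_pos: [0.4517, -0.2259, 0.3563]
orientation: [0.0, 0.129, 0.992, 0.0]
wrist_force: [0.5, -0.4, -0.1]
finger_gap: 0.0853
grip_force: 0.0
```

Call:
carry_out(series=[{"travel":[0,-1,0],"delta_rot":[0,0,0],"fingers":-1},{"travel":[0,0,0],"delta_rot":[0,0,0],"fingers":-1}])

```text
clock: 4.92
tcp_pos: [0.4518, -0.2517, 0.3558]
orientation: [-0.0, 0.13, 0.991, 0.0]
wrist_force: [-1.2, 1.0, 0.3]
finger_gap: 0.0851
grip_force: 0.0
```

```bash
python3 - <<'E'
from h import *
snap('wrist','w4'); s=env.get_state(); print(s['tcp_pos'],s['joint_pos'])
d=load('w4'); cv2.imwrite('pics/w4b.png',d['color'][:,:,::-1])
b=load('w3')
for c,n in (b,'w3'),(d,'w4'):
    g=c['color'].max(2); m=cv2.inRange(g,0,70)
    print(n,[(a,x.round(1).tolist()) for a,x,_ in blobs(m,20,400)])
E
```

```text
[ 0.4516508  -0.25094327  0.35601143] [-6.63035789e-01  1.96582664e-01  1.95111657e-01  1.57031769e+00
  7.37384673e-04 -4.02619572e-01]
w3 [(92.0, [326.9, 285.4]), (42.0, [348.6, 263.0]), (61.5, [59.5, 224.9]), (22.0, [279.9, 152.6])]
w4 [(220.5, [3.5, 355.3]), (77.5, [329.2, 332.8]), (93.0, [465.4, 272.9]), (63.0, [251.1, 206.4]), (22.5, [425.6, 138.5]), (23.0, [128.2, 137.6])]
```

View pics/w4.png

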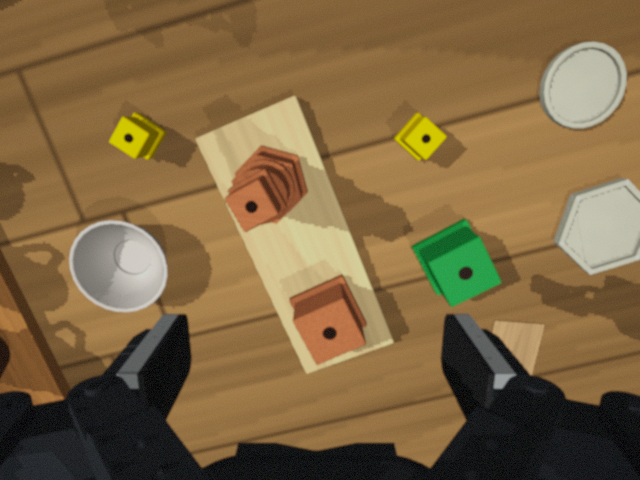

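```bash
python3 - <<'E'
from h import *
a,b,t,s=load('w3'),load('w4'),load('top0'),load('side0')
print('stack',tri([(a,(59.5,224.9)),(b,(251.1,206.4))]), tri([(t,(423,266.5)),(s,(334.3,332.8))]))
print('sq',tri([(a,(193,345)),(b,(329.2,332.8))]))
print('onz',onz(b,(251.1,206.4),.172),onz(b,(329.2,332.8),.078),onz(t,(423,266.5),.172),onz(t,(407.8,208),.078))
def face(d,seed,z):
    im=cv2.cvtColor(d['color'],cv2.COLOR_RGB2BGR).copy(); m=np.zeros((482,642),np.uint8)
    cv2.floodFill(im,m,(seed[0],seed[1]),0,(9,)*3,(9,)*3,8|cv2.FLOODFILL_MASK_ONLY|cv2.FLOODFILL_FIXED_RANGE|(255<<8))
    m=cv2.morphologyEx(m[1:-1,1:-1],cv2.MORPH_CLOSE,np.ones((15,15)))
    A,c,ct=max(blobs(m,20),key=lambda x:x[0]); r=cv2.minAreaRect(onz(d,ct,z)[:,:2].astype(np.float32)*1000)
    print(seed,A,np.round(r[0],1),np.round(r[1],1),round(r[2],1))
for sd in [(262,222),(240,200)]: face(b,sd,.172)
for sd in [(345,340),(315,325),(330,350)]: face(b,sd,.078)
E
```

```text
stack (array([ 0.43385695, -0.30019152,  0.17287838]), [0.2, 0.2]) (array([ 0.43505591, -0.29876424,  0.17014007]), [1.0, 1.0])
sq (array([ 0.60696836, -0.2787118 ,  0.07621201]), [0.3, 0.3])
onz [[ 0.43378796 -0.3003269   0.172     ]] [[ 0.6056517  -0.27846407  0.078     ]] [[ 0.43408372 -0.29805985  0.172     ]] [[ 0.60626633 -0.27633272  0.078     ]]
(262, 222) 52.5 [ 441.6 -288.4] [11.8 24.4] 56.4
(240, 200) 1322.5 [ 433.2 -300.7] [30.  29.3] 13.7
(345, 340) 2452.5 [ 604.9 -278.8] [59.  58.1] 10.8
(315, 325) 2419.0 [ 605.2 -278.7] [59.4 58.1] 10.8
(330, 350) 2462.0 [ 604.6 -278.4] [59.5 58.4] 10.4
```

Call:
carry_out(series=[{"travel":[-0.15,-0.4,-0.96],"delta_rot":[0,0,1],"fingers":-1},{"travel":[-0.15,-0.4,-0.96],"delta_rot":[0,0,1],"fingers":-1},{"travel":[-0.15,-0.4,-0.96],"delta_rot":[0,0,1],"fingers":-1},{"travel":[-0.15,-0.39,-0.96],"delta_rot":[0,0,1],"fingers":-1},{"travel":[-0.14,-0.39,-0.96],"delta_rot":[0,0,1],"fingers":-1}])

```text
clock: 5.6
tcp_pos: [0.4332, -0.2998, 0.2358]
orientation: [0.0, -0.122, 0.993, 0.0]
wrist_force: [1.0, 0.3, 0.2]
finger_gap: 0.0857
grip_force: 0.0
```

Call:
carry_out(series=[{"travel":[0,0,0],"delta_rot":[0,0,0],"fingers":-1},{"travel":[0,0,0],"delta_rot":[0,0,0],"fingers":-1}])

```text
clock: 5.85
tcp_pos: [0.4334, -0.3005, 0.2374]
orientation: [0.0, -0.119, 0.993, -0.0]
wrist_force: [0.2, -0.5, 0.8]
finger_gap: 0.0853
grip_force: 0.0
```

```bash
cat >> h.py <<'E'
def st():
    s=env.get_state(); R=Ro.from_quat(np.roll(s['orientation'],-1)).as_matrix()
    print('tcp',s['tcp_pos'].round(4),'yaw(y)',round(float(np.degrees(np.arctan2(R[1,1],R[0,1]))),2),'tilt',np.degrees(R[:2,2]).round(2),'F',s['wrist_force'].round(1),'gap',round(s['finger_gap'],4),'q6',s['joint_pos'][5].round(2),'t',s['clock'])
E
python3 -c "
from h import *
st(); snap('wrist','w5')"
```

```text
tcp [ 0.4334 -0.3005  0.2374] yaw(y) 103.68 tilt [ 0.05 -0.01] F [ 0.2 -0.5  0.8] gap 0.0853 q6 -1.0 t 5.85
```

View pics/w5.png

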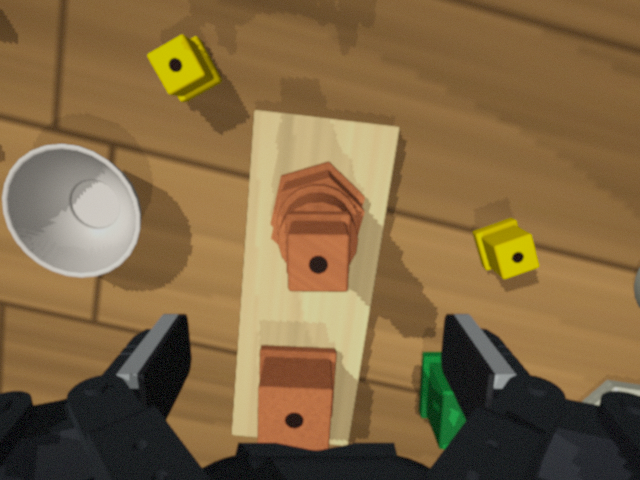

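Wrist view 5 shows the small planter's hole at (318,264), centred between the fingers and square to them. I descend and grip.

Call:
carry_out(series=[{"travel":[0,0,-0.96],"delta_rot":[0,0,0],"fingers":-1},{"travel":[0,0,-0.96],"delta_rot":[0,0,0],"fingers":-1},{"travel":[0,0,-0.96],"delta_rot":[0,0,0],"fingers":-1},{"travel":[0,0,-0.94],"delta_rot":[0,0,0],"fingers":-1},{"travel":[0,0,0],"delta_rot":[0,0,0],"fingers":-0.3}], squeeze=25)

```text
clock: 6.52
tcp_pos: [0.4325, -0.3004, 0.1404]
orientation: [-0.001, -0.119, 0.993, 0.001]
wrist_force: [-0.4, 0.3, 0.5]
finger_gap: 0.0699
grip_force: 0.0
```

Call:
carry_out(series=[{"travel":[0,0,0],"delta_rot":[0,0,0],"fingers":0},{"travel":[0,0,0],"delta_rot":[0,0,0],"fingers":1},{"travel":[0,0,0],"delta_rot":[0,0,0],"fingers":1},{"travel":[0,0,0],"delta_rot":[0,0,0],"fingers":1},{"travel":[0,0,0],"delta_rot":[0,0,0],"fingers":1}], squeeze=25)

```text
clock: 7.15
tcp_pos: [0.4336, -0.3019, 0.1424]
orientation: [0.001, -0.119, 0.993, -0.001]
wrist_force: [0.4, 0.7, 6.1]
finger_gap: 0.0316
grip_force: 27.2
```

```bash
python3 -c "
from h import *
st()"
```

```text
tcp [ 0.4336 -0.3019  0.1424] yaw(y) 103.71 tilt [ 0.13 -0.08] F [0.4 0.7 6.1] gap 0.0316 q6 -1.0 t 7.15
```

Call:
carry_out(series=[{"travel":[0,0,0.15],"delta_rot":[0,0,0],"fingers":1},{"travel":[0,0,0.5],"delta_rot":[0,0,0],"fingers":1},{"travel":[0,0,1],"delta_rot":[0,0,0],"fingers":1},{"travel":[0,0,1],"delta_rot":[0,0,0],"fingers":1},{"travel":[0,0.5,1],"delta_rot":[0,0,0],"fingers":1}])

```text
clock: 7.78
tcp_pos: [0.4328, -0.2895, 0.2335]
orientation: [0.0, -0.119, 0.993, -0.0]
wrist_force: [-0.0, 0.5, -0.3]
finger_gap: 0.0316
grip_force: 26.4
```

Call:
carry_out(series=[{"travel":[0.37,0.98,0],"delta_rot":[0,0,-0.17],"fingers":1},{"travel":[0.37,0.98,0],"delta_rot":[0,0,-0.17],"fingers":1},{"travel":[0.37,0.98,0],"delta_rot":[0,0,-0.17],"fingers":1},{"travel":[0.37,0.98,0],"delta_rot":[0,0,-0.17],"fingers":1},{"travel":[0.37,0.98,0],"delta_rot":[0,0,-0.17],"fingers":1}])

```text
clock: 8.4
tcp_pos: [0.4794, -0.1657, 0.2329]
orientation: [0.0, -0.077, 0.997, -0.0]
wrist_force: [0.5, -1.0, -0.3]
finger_gap: 0.0316
grip_force: 26.4
```

Call:
carry_out(series=[{"travel":[0.37,0.98,0],"delta_rot":[0,0,-0.17],"fingers":1},{"travel":[0.37,0.98,0],"delta_rot":[0,0,-0.17],"fingers":1},{"travel":[0.37,0.98,0],"delta_rot":[0,0,-0.17],"fingers":1},{"travel":[0.37,0.98,0],"delta_rot":[0,0,-0.17],"fingers":1},{"travel":[0.37,0.98,0],"delta_rot":[0,0,-0.17],"fingers":1}])

```text
clock: 9.02
tcp_pos: [0.5256, -0.0432, 0.2328]
orientation: [0.0, -0.034, 0.999, -0.0]
wrist_force: [0.5, -0.8, -1.1]
finger_gap: 0.0316
grip_force: 26.4
```

Call:
carry_out(series=[{"travel":[0.37,0.98,0],"delta_rot":[0,0,-0.17],"fingers":1},{"travel":[0.37,0.98,0],"delta_rot":[0,0,-0.17],"fingers":1},{"travel":[0.37,0.98,0],"delta_rot":[0,0,-0.17],"fingers":1},{"travel":[0.37,0.98,0],"delta_rot":[0,0,-0.17],"fingers":1},{"travel":[0.37,0.98,0],"delta_rot":[0,0,-0.17],"fingers":1}])

```text
clock: 9.65
tcp_pos: [0.5719, 0.0793, 0.2328]
orientation: [0.0, 0.008, 1.0, -0.0]
wrist_force: [1.4, -0.4, -1.8]
finger_gap: 0.0317
grip_force: 26.4
```

Call:
carry_out(series=[{"travel":[0.37,0.98,0],"delta_rot":[0,0,-0.17],"fingers":1},{"travel":[0.37,0.98,-0.5],"delta_rot":[0,0,-0.17],"fingers":1},{"travel":[0.37,0.98,-0.9],"delta_rot":[0,0,-0.17],"fingers":1},{"travel":[0.37,0.98,-0.9],"delta_rot":[0,0,-0.17],"fingers":1},{"travel":[0.37,0.98,-0.9],"delta_rot":[0,0,-0.17],"fingers":1}])

```text
clock: 10.28
tcp_pos: [0.6182, 0.2018, 0.152]
orientation: [0.0, 0.051, 0.999, 0.0]
wrist_force: [0.5, -0.0, -1.4]
finger_gap: 0.0314
grip_force: 26.4
```

```bash
python3 -c "
from h import *
st()"
```

```text
tcp [0.6182 0.2018 0.152 ] yaw(y) 84.18 tilt [0.03 0.  ] F [ 0.5 -0.  -1.4] gap 0.0314 q6 0.29 t 10.275
```

Call:
carry_out(series=[{"travel":[0.22,0.6,-1],"delta_rot":[0,0,0],"fingers":1},{"travel":[0.22,0.58,-1],"delta_rot":[0,0,0],"fingers":1},{"travel":[0,0,-1],"delta_rot":[0,0,0],"fingers":1},{"travel":[0,0,-1],"delta_rot":[0,0,0],"fingers":1},{"travel":[0,0,-0.7],"delta_rot":[0,0,0],"fingers":1}])

```text
clock: 10.9
tcp_pos: [0.6285, 0.2305, 0.0336]
orientation: [-0.001, 0.05, 0.999, -0.0]
wrist_force: [0.7, -0.2, 0.0]
finger_gap: 0.0315
grip_force: 26.4
```

Call:
carry_out(series=[{"travel":[0,0,-0.3],"delta_rot":[0,0,0],"fingers":1},{"travel":[0,0,-0.15],"delta_rot":[0,0,0],"fingers":1},{"travel":[0,0,0],"delta_rot":[0,0,0],"fingers":1},{"travel":[0,0,0],"delta_rot":[0,0,0],"fingers":1}])

```text
clock: 11.4
tcp_pos: [0.6294, 0.2307, 0.0243]
orientation: [0.001, 0.05, 0.999, 0.0]
wrist_force: [0.5, 0.4, -0.4]
finger_gap: 0.0314
grip_force: 26.4
```

```bash
python3 -c "
from h import *
st(); snap('wrist','w6'); snap('side','s6'); d=load('s6'); c=cv2.resize(d['color'][150:250,260:410],None,fx=4,fy=4,interpolation=2); cv2.imwrite('pics/s6c.png',c[:,:,::-1])"
```

```text
tcp [0.6294 0.2307 0.0243] yaw(y) 84.22 tilt [0.09 0.03] F [ 0.5  0.4 -0.4] gap 0.0314 q6 0.33 t 11.4
```

View pics/w6.png

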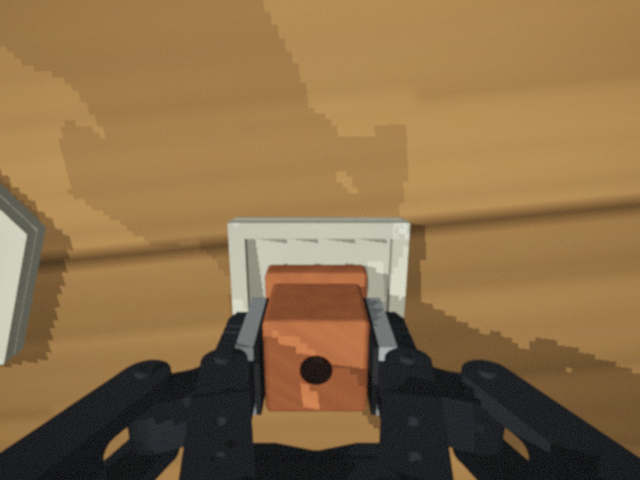

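Wrist view 6 shows the planter's rim (columns 266–367) centred inside the setter (228–410). I lower it in small steps until contact.

Call:
carry_out(series=[{"travel":[0,0,-0.06],"delta_rot":[0,0,0],"fingers":1},{"travel":[0,0,-0.06],"delta_rot":[0,0,0],"fingers":1},{"travel":[0,0,0],"delta_rot":[0,0,0],"fingers":1}])

```text
clock: 11.88
tcp_pos: [0.6288, 0.2306, 0.0205]
orientation: [0.0, 0.05, 0.999, 0.0]
wrist_force: [-0.8, -0.2, 1.1]
finger_gap: 0.0317
grip_force: 26.6
```

Call:
carry_out(series=[{"travel":[0,0,-0.03],"delta_rot":[0,0,0],"fingers":1},{"travel":[0,0,0],"delta_rot":[0,0,0],"fingers":1}])

```text
clock: 12.12
tcp_pos: [0.6289, 0.2306, 0.0205]
orientation: [0.0, 0.05, 0.999, 0.0]
wrist_force: [-3.0, -0.8, 4.2]
finger_gap: 0.0318
grip_force: 27.1
```

Call:
carry_out(series=[{"travel":[0,0,0],"delta_rot":[0,0,0],"fingers":0.1},{"travel":[0,0,0],"delta_rot":[0,0,0],"fingers":-0.3},{"travel":[0,0,0],"delta_rot":[0,0,0],"fingers":-1},{"travel":[0,0,0.2],"delta_rot":[0,0,0],"fingers":-1},{"travel":[0,0,0.8],"delta_rot":[0,0,0],"fingers":-1}])

```text
clock: 12.75
tcp_pos: [0.6276, 0.2303, 0.0436]
orientation: [-0.001, 0.05, 0.999, -0.0]
wrist_force: [0.4, -1.0, -0.2]
finger_gap: 0.0854
grip_force: 0.0
```

Call:
carry_out(series=[{"travel":[0,0,1],"delta_rot":[0,0,0],"fingers":-1},{"travel":[0,0,1],"delta_rot":[0,0,0],"fingers":-1},{"travel":[0,-0.3,1],"delta_rot":[0,0,0],"fingers":-1},{"travel":[0,-1,1],"delta_rot":[0,0,0],"fingers":-1},{"travel":[0,-1,1],"delta_rot":[0,0,0],"fingers":-1}])

```text
clock: 13.38
tcp_pos: [0.6287, 0.1728, 0.1707]
orientation: [0.0, 0.05, 0.999, 0.0]
wrist_force: [0.3, -1.3, -0.7]
finger_gap: 0.0855
grip_force: 0.0
```

```bash
python3 -c "
from h import *
st(); snap('wrist','w7')
d=load('w7'); m=masks(d)
for k in m:
  for a,c,ct in blobs(m[k],200):
    print(k,a,c.round(1),onz(d,c,.012)[0].round(4))
"
```

```text
tcp [0.6287 0.1728 0.1707] yaw(y) 84.27 tilt [0.02 0.01] F [ 0.3 -1.3 -0.7] gap 0.0855 q6 0.25 t 13.375
white 3107.0 [389.1 198.2] [0.6176 0.2252 0.012 ]
white 17751.5 [161.2 182. ] [0.5903 0.0655 0.012 ]
terra 1086.5 [390.1 205.1] [0.6226 0.2256 0.012 ]
```

View pics/w7.png

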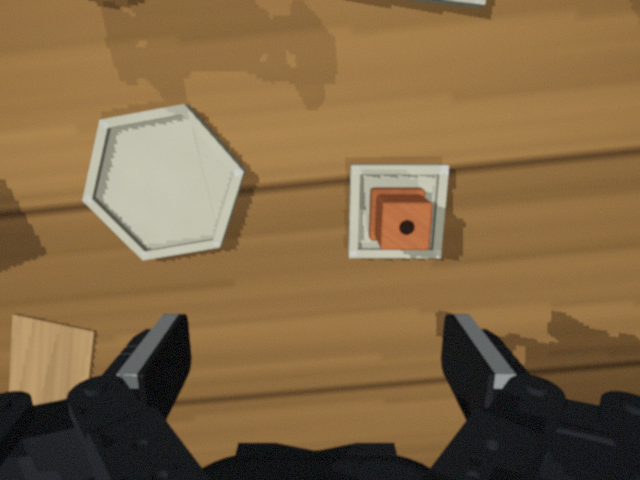

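Wrist view 7 shows the small planter upright with its foot at about (407,227), inside its setter's kerb. Next is the round planter.

Call:
carry_out(series=[{"travel":[-0.42,-0.94,0.4],"delta_rot":[0,0,0],"fingers":-1},{"travel":[-0.42,-0.94,0.4],"delta_rot":[0,0,0],"fingers":-1},{"travel":[-0.42,-0.94,0.4],"delta_rot":[0,0,0],"fingers":-1},{"travel":[-0.42,-0.94,0.4],"delta_rot":[0,0,0],"fingers":-1},{"travel":[-0.42,-0.94,0.4],"delta_rot":[0,0,0],"fingers":-1}])

```text
clock: 14.05
tcp_pos: [0.5747, 0.0542, 0.2197]
orientation: [-0.001, 0.05, 0.999, -0.0]
wrist_force: [0.7, -0.9, 0.0]
finger_gap: 0.0851
grip_force: 0.0
```

Call:
carry_out(series=[{"travel":[-0.42,-0.94,0.4],"delta_rot":[0,0,0],"fingers":-1},{"travel":[-0.42,-0.94,0.4],"delta_rot":[0,0,0],"fingers":-1},{"travel":[-0.42,-0.94,0.4],"delta_rot":[0,0,0],"fingers":-1},{"travel":[-0.42,-0.94,0.4],"delta_rot":[0,0,0],"fingers":-1},{"travel":[-0.42,-0.94,0.4],"delta_rot":[0,0,0],"fingers":-1}])

```text
clock: 14.68
tcp_pos: [0.5221, -0.063, 0.2697]
orientation: [-0.001, 0.05, 0.999, 0.0]
wrist_force: [-0.1, 0.3, -0.2]
finger_gap: 0.0854
grip_force: 0.0
```

Call:
carry_out(series=[{"travel":[-0.42,-0.94,0],"delta_rot":[0,0,0],"fingers":-1},{"travel":[-0.42,-0.94,0],"delta_rot":[0,0,0],"fingers":-1},{"travel":[-0.42,-0.94,0],"delta_rot":[0,0,0],"fingers":-1},{"travel":[-0.42,-0.94,0],"delta_rot":[0,0,0],"fingers":-1},{"travel":[-0.42,-0.94,0],"delta_rot":[0,0,0],"fingers":-1}])

```text
clock: 15.3
tcp_pos: [0.4695, -0.1801, 0.2693]
orientation: [-0.0, 0.05, 0.999, 0.0]
wrist_force: [-0.6, 0.5, 0.9]
finger_gap: 0.0854
grip_force: 0.0
```

```bash
python3 -c "
from h import *
st(); snap('wrist','w8')"
```

```text
tcp [ 0.4695 -0.1801  0.2693] yaw(y) 84.21 tilt [-0.05  0.03] F [-0.6  0.5  0.9] gap 0.0854 q6 -0.43 t 15.3
```

Call:
carry_out(series=[{"travel":[-0.42,-0.94,0],"delta_rot":[0,0,0],"fingers":-1},{"travel":[-0.42,-0.94,0],"delta_rot":[0,0,0],"fingers":-1},{"travel":[-0.42,-0.94,0],"delta_rot":[0,0,0],"fingers":-1},{"travel":[0,0,0],"delta_rot":[0,0,0],"fingers":-1}])

```text
clock: 15.85
tcp_pos: [0.4383, -0.2508, 0.2693]
orientation: [-0.0, 0.052, 0.999, 0.0]
wrist_force: [0.3, -0.2, 0.2]
finger_gap: 0.0854
grip_force: 0.0
```

```bash
python3 - <<'E'
from h import *
st(); snap('wrist','w9')
for n in 'w8','w9':
    d=load(n); m=cv2.inRange(d['color'].max(2),0,75)
    print(n,[(a,x.round(1).tolist(),onz(d,x,.128)[0].round(4).tolist()) for a,x,_ in blobs(m,20,400)])
h=load('w7')
ct=max(blobs(masks(h)['white'],200),key=lambda b:b[0])[2]
P=onz(h,ct,.012)[:,:2].astype(np.float32)*1000
ap=cv2.approxPolyDP(P.reshape(-1,1,2),9,True)[:,0]; e=np.roll(ap,-1,0)-ap
print(np.round(ap,1).tolist(),ap.mean(0),'edges',np.round(np.c_[np.degrees(np.arctan2(e[:,1],e[:,0]))%180,np.hypot(*e.T)],1).tolist())
E
```

```text
tcp [ 0.4383 -0.2508  0.2693] yaw(y) 84.06 tilt [-0.04  0.03] F [ 0.3 -0.2  0.2] gap 0.0854 q6 -0.58 t 15.85
w8 [(139.5, [222.7, 370.2], [0.5747, -0.263, 0.128]), (150.5, [396.9, 321.6], [0.5469, -0.1292, 0.128]), (325.0, [134.3, 193.9], [0.4349, -0.3004, 0.128]), (37.0, [181.9, 185.8], [0.4327, -0.2675, 0.128]), (82.0, [173.4, 179.2], [0.4278, -0.2723, 0.128]), (91.5, [208.1, 172.3], [0.4255, -0.2487, 0.128]), (49.5, [371.7, 153.7], [0.4241, -0.1401, 0.128]), (35.5, [2.2, 92.0], [0.3632, -0.3689, 0.128])]
w9 [(129.0, [305.5, 393.2], [0.5699, -0.2734, 0.128]), (27.5, [11.5, 374.4], [0.5306, -0.4949, 0.128]), (293.0, [245.6, 228.5], [0.4347, -0.3002, 0.128]), (44.0, [456.0, 181.5], [0.4169, -0.1561, 0.128]), (55.0, [95.0, 122.7], [0.3557, -0.3858, 0.128])]
[[540.5999755859375, 90.4000015258789], [544.0999755859375, 33.400001525878906], [596.7000122070312, 6.699999809265137], [645.5, 39.70000076293945], [641.7000122070312, 96.9000015258789], [588.2000122070312, 123.4000015258789]] [592.81055  65.09369] edges [[93.5, 57.099998474121094], [153.10000610351562, 59.0], [34.099998474121094, 58.900001525878906], [93.80000305175781, 57.29999923706055], [153.60000610351562, 59.70000076293945], [34.79999923706055, 57.900001525878906]]
```

View pics/w9.png

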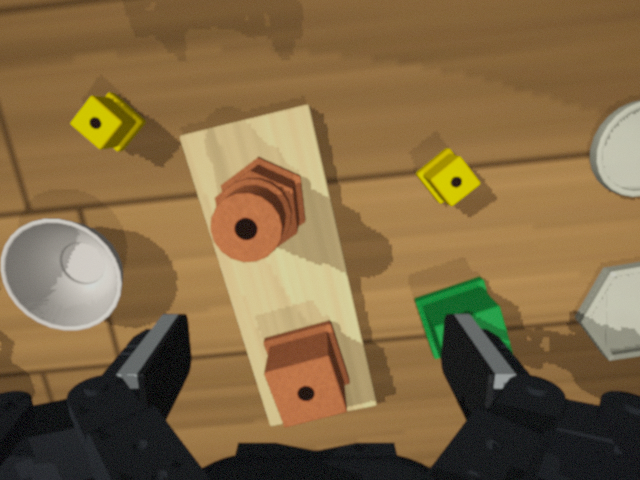

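Wrist view 9 shows the round planter's hole at (246,229) and the square's at (306,393). Two views agree on (0.4348, -0.3003) at z = 0.128.

Call:
carry_out(series=[{"travel":[-0.07,-1,-0.4],"delta_rot":[0,0,0],"fingers":-1},{"travel":[-0.07,-0.98,-0.4],"delta_rot":[0,0,0],"fingers":-1},{"travel":[0,0,-1],"delta_rot":[0,0,0],"fingers":-1},{"travel":[0,0,-1],"delta_rot":[0,0,0],"fingers":-1},{"travel":[0,0,-1],"delta_rot":[0,0,0],"fingers":-1}])

```text
clock: 16.52
tcp_pos: [0.4361, -0.2994, 0.1733]
orientation: [-0.0, 0.05, 0.999, 0.0]
wrist_force: [0.5, 0.9, 0.1]
finger_gap: 0.0853
grip_force: 0.0
```

Call:
carry_out(series=[{"travel":[0,0,-1],"delta_rot":[0,0,0],"fingers":-1},{"travel":[0,0,-1],"delta_rot":[0,0,0],"fingers":-1},{"travel":[0,0,-1],"delta_rot":[0,0,0],"fingers":-1},{"travel":[0,0,-0.4],"delta_rot":[0,0,0],"fingers":-1},{"travel":[0,0,0],"delta_rot":[0,0,0],"fingers":-0.6}])

```text
clock: 17.15
tcp_pos: [0.4359, -0.299, 0.089]
orientation: [-0.001, 0.05, 0.999, 0.001]
wrist_force: [0.0, -0.1, 0.3]
finger_gap: 0.0699
grip_force: 0.0
```

Call:
carry_out(series=[{"travel":[0,0,0],"delta_rot":[0,0,0],"fingers":-0.4},{"travel":[0,0,0],"delta_rot":[0,0,0],"fingers":0},{"travel":[0,0,0],"delta_rot":[0,0,0],"fingers":1},{"travel":[0,0,0],"delta_rot":[0,0,0],"fingers":1},{"travel":[0,0,0],"delta_rot":[0,0,0],"fingers":1}], squeeze=30)

```text
clock: 17.77
tcp_pos: [0.437, -0.2998, 0.0907]
orientation: [0.001, 0.05, 0.999, -0.001]
wrist_force: [-0.3, 2.6, 5.8]
finger_gap: 0.0493
grip_force: 31.4
```

```bash
python3 -c "
from h import *
st()"
```

```text
tcp [ 0.437  -0.2998  0.0907] yaw(y) 84.24 tilt [ 0.1  -0.07] F [-0.3  2.6  5.8] gap 0.0493 q6 -0.65 t 17.775
```

Call:
carry_out(series=[{"travel":[0,0,0.15],"delta_rot":[0,0,0],"fingers":1},{"travel":[0,0,0.5],"delta_rot":[0,0,0],"fingers":1},{"travel":[0,0,1],"delta_rot":[0,0,0],"fingers":1},{"travel":[0,0,1],"delta_rot":[0,0,0],"fingers":1},{"travel":[0,0.4,1],"delta_rot":[0,0,0],"fingers":1}])

```text
clock: 18.4
tcp_pos: [0.4362, -0.2899, 0.1822]
orientation: [0.0, 0.051, 0.999, -0.0]
wrist_force: [1.0, 0.1, -1.6]
finger_gap: 0.0487
grip_force: 31.4
```

Call:
carry_out(series=[{"travel":[-0.03,0.95,0],"delta_rot":[0,0,0],"fingers":1},{"travel":[-0.03,0.95,0],"delta_rot":[0,0,0],"fingers":1},{"travel":[-0.03,0.95,0],"delta_rot":[0,0,0],"fingers":1},{"travel":[-0.03,0.95,0],"delta_rot":[0,0,0],"fingers":1},{"travel":[-0.03,0.95,0],"delta_rot":[0,0,0],"fingers":1}])

```text
clock: 19.02
tcp_pos: [0.4312, -0.1679, 0.1794]
orientation: [-0.001, 0.05, 0.999, 0.001]
wrist_force: [0.5, -0.3, -1.5]
finger_gap: 0.0493
grip_force: 31.5
```

Call:
carry_out(series=[{"travel":[-0.03,0.95,0],"delta_rot":[0,0,0],"fingers":1},{"travel":[-0.03,0.95,0],"delta_rot":[0,0,0],"fingers":1},{"travel":[-0.03,0.95,0],"delta_rot":[0,0,0],"fingers":1},{"travel":[-0.03,0.95,0],"delta_rot":[0,0,0],"fingers":1},{"travel":[-0.03,0.95,0],"delta_rot":[0,0,0],"fingers":1}])

```text
clock: 19.65
tcp_pos: [0.427, -0.0496, 0.1794]
orientation: [-0.001, 0.05, 0.999, 0.0]
wrist_force: [0.6, 0.6, -1.9]
finger_gap: 0.0493
grip_force: 31.5
```

Call:
carry_out(series=[{"travel":[-0.03,0.95,-0.5],"delta_rot":[0,0,0],"fingers":1},{"travel":[-0.03,0.95,-0.8],"delta_rot":[0,0,0],"fingers":1},{"travel":[0,0.95,-0.8],"delta_rot":[0,0,0],"fingers":1},{"travel":[0,0.6,-0.8],"delta_rot":[0,0,0],"fingers":1},{"travel":[0,0,-0.8],"delta_rot":[0,0,0],"fingers":1}])

```text
clock: 20.27
tcp_pos: [0.4249, 0.0366, 0.0865]
orientation: [-0.001, 0.049, 0.999, 0.0]
wrist_force: [0.5, -0.0, -1.5]
finger_gap: 0.0493
grip_force: 31.5
```

```bash
python3 -c "
from h import *
st()"
```

```text
tcp [0.4249 0.0366 0.0865] yaw(y) 84.4 tilt [-0.15  0.04] F [ 0.5 -0.  -1.5] gap 0.0493 q6 -0.01 t 20.275
```

Call:
carry_out(series=[{"travel":[0.05,0.33,-0.4],"delta_rot":[0,0,0],"fingers":1},{"travel":[0.05,0.33,-0.8],"delta_rot":[0,0,0],"fingers":1},{"travel":[0,0,-0.8],"delta_rot":[0,0,0],"fingers":1},{"travel":[0,0,-0.4],"delta_rot":[0,0,0],"fingers":1},{"travel":[0,0,0],"delta_rot":[0,0,0],"fingers":1}])

```text
clock: 20.9
tcp_pos: [0.4289, 0.0512, 0.0278]
orientation: [-0.001, 0.05, 0.999, 0.0]
wrist_force: [-0.1, -0.6, -0.8]
finger_gap: 0.0495
grip_force: 31.6
```

Call:
carry_out(series=[{"travel":[0,0,-0.08],"delta_rot":[0,0,0],"fingers":1},{"travel":[0,0,-0.06],"delta_rot":[0,0,0],"fingers":1},{"travel":[0,0,0],"delta_rot":[0,0,0],"fingers":1}])

```text
clock: 21.28
tcp_pos: [0.43, 0.0508, 0.0251]
orientation: [0.0, 0.05, 0.999, 0.0]
wrist_force: [0.5, -0.5, -0.9]
finger_gap: 0.0495
grip_force: 31.6
```

```bash
python3 -c "
from h import *
st(); snap('wrist','w10')"
```

```text
tcp [0.43   0.0508 0.0251] yaw(y) 84.21 tilt [0.03 0.  ] F [ 0.5 -0.5 -0.9] gap 0.0495 q6 0.03 t 21.275
```

View pics/w10.png

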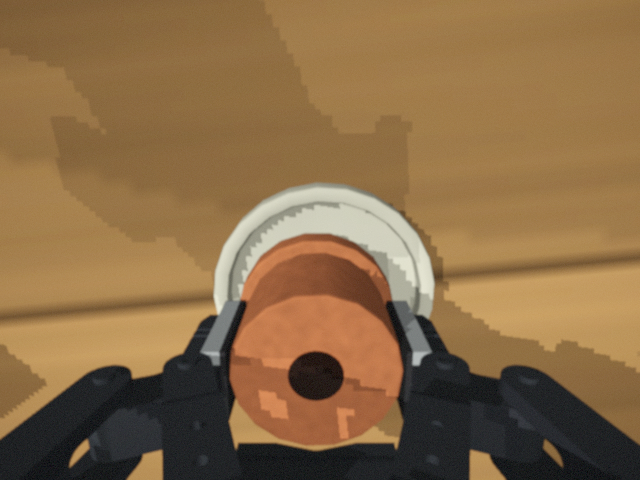

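Wrist view 10 shows the rim centre near column 317 against the setter's at 325. I shift about 2 mm and lower it.

Call:
carry_out(series=[{"travel":[-0.09,0.1,0],"delta_rot":[0,0,0],"fingers":1},{"travel":[0,0,-0.1],"delta_rot":[0,0,0],"fingers":1},{"travel":[0,0,-0.08],"delta_rot":[0,0,0],"fingers":1},{"travel":[0,0,0],"delta_rot":[0,0,0],"fingers":1}])

```text
clock: 21.82
tcp_pos: [0.4274, 0.0533, 0.0201]
orientation: [-0.0, 0.05, 0.999, 0.0]
wrist_force: [-0.4, 0.3, -0.9]
finger_gap: 0.0494
grip_force: 31.6
```

Call:
carry_out(series=[{"travel":[0,0,-0.05],"delta_rot":[0,0,0],"fingers":1},{"travel":[0,0,0],"delta_rot":[0,0,0],"fingers":1}])

```text
clock: 22.08
tcp_pos: [0.4275, 0.0533, 0.019]
orientation: [-0.0, 0.05, 0.999, 0.0]
wrist_force: [0.2, -0.3, -1.3]
finger_gap: 0.0497
grip_force: 31.6
```

Call:
carry_out(series=[{"travel":[0,0,-0.03],"delta_rot":[0,0,0],"fingers":1},{"travel":[0,0,0],"delta_rot":[0,0,0],"fingers":1}])

```text
clock: 22.32
tcp_pos: [0.4276, 0.0533, 0.0188]
orientation: [0.0, 0.05, 0.999, 0.0]
wrist_force: [-1.2, 1.3, 4.6]
finger_gap: 0.0494
grip_force: 32.0
```

Call:
carry_out(series=[{"travel":[0,0,-0.03],"delta_rot":[0,0,0],"fingers":1},{"travel":[0,0,0],"delta_rot":[0,0,0],"fingers":1}])

```text
clock: 22.58
tcp_pos: [0.4276, 0.0533, 0.0187]
orientation: [0.0, 0.05, 0.999, -0.0]
wrist_force: [-4.4, 0.2, 13.2]
finger_gap: 0.0493
grip_force: 33.0
```

Call:
carry_out(series=[{"travel":[0,0,0.04],"delta_rot":[0,0,0],"fingers":1},{"travel":[0,0,0],"delta_rot":[0,0,0],"fingers":-0.4},{"travel":[0,0,0],"delta_rot":[0,0,0],"fingers":-1},{"travel":[0,0,0.2],"delta_rot":[0,0,0],"fingers":-1},{"travel":[0,0,0.8],"delta_rot":[0,0,0],"fingers":-1}])

```text
clock: 23.2
tcp_pos: [0.4264, 0.0534, 0.0431]
orientation: [-0.001, 0.05, 0.999, 0.0]
wrist_force: [0.5, 0.5, -0.8]
finger_gap: 0.0856
grip_force: 0.0
```

Call:
carry_out(series=[{"travel":[0,0,1],"delta_rot":[0,0,0],"fingers":-1},{"travel":[0,0,1],"delta_rot":[0,0,0],"fingers":-1},{"travel":[0,0,1],"delta_rot":[0,0,0],"fingers":-1},{"travel":[0,-0.5,1],"delta_rot":[0,0,0],"fingers":-1},{"travel":[0,-1,1],"delta_rot":[0,0,0],"fingers":-1}])

```text
clock: 23.82
tcp_pos: [0.4274, 0.0159, 0.1697]
orientation: [0.0, 0.049, 0.999, 0.0]
wrist_force: [-0.5, -0.1, 0.1]
finger_gap: 0.0852
grip_force: 0.0
```

```bash
python3 -c "
from h import *
st(); snap('wrist','w11')"
```

```text
tcp [0.4274 0.0159 0.1697] yaw(y) 84.33 tilt [0.02 0.01] F [-0.5 -0.1  0.1] gap 0.0852 q6 -0.05 t 23.825
```

Call:
carry_out(series=[{"travel":[0.1,-1,0.5],"delta_rot":[0,0,0],"fingers":-1},{"travel":[0.1,-1,0.5],"delta_rot":[0,0,0],"fingers":-1},{"travel":[0.1,-1,0.5],"delta_rot":[0,0,0],"fingers":-1},{"travel":[0.1,-1,0.5],"delta_rot":[0,0,0],"fingers":-1},{"travel":[0.1,-1,0.5],"delta_rot":[0,0,0],"fingers":-1}])

```text
clock: 24.5
tcp_pos: [0.44, -0.1098, 0.2314]
orientation: [-0.0, 0.05, 0.999, 0.0]
wrist_force: [0.0, -0.1, -0.0]
finger_gap: 0.0855
grip_force: 0.0
```

Call:
carry_out(series=[{"travel":[0.1,-1,0.5],"delta_rot":[0,0,0],"fingers":-1},{"travel":[0,-1,0.4],"delta_rot":[0,0,0],"fingers":-1},{"travel":[0,-1,0],"delta_rot":[0,0,0],"fingers":-1},{"travel":[0,-0.8,0],"delta_rot":[0,0,0],"fingers":-1},{"travel":[0,0,0],"delta_rot":[0,0,0],"fingers":-1}])

```text
clock: 25.12
tcp_pos: [0.4424, -0.2051, 0.2532]
orientation: [-0.0, 0.051, 0.999, 0.0]
wrist_force: [-0.3, 0.7, 0.5]
finger_gap: 0.0853
grip_force: 0.0
```

```bash
python3 -c "
from h import *
st(); snap('wrist','w12')
a=cv2.imread('pics/w11.png');b=cv2.imread('pics/w12.png')
cv2.imwrite('pics/c12.png',np.hstack([cv2.resize(a,(400,300)),cv2.resize(b,(400,300))]))
for n in ('w9','w12'):
    d=load(n); m=cv2.inRange(d['color'].max(2),0,75)
    print(n,[(x.round(1).tolist(),onz(d,x,.078)[0].round(4).tolist()) for a,x,_ in blobs(m,20,400)])
d=load('w12')
for a,c,ct in blobs(masks(d)['terra'],800):
    print(a,c.round(1)); P=onz(d,ct,.03)[:,:2].astype(np.float32)*1000
    ap=cv2.approxPolyDP(P.reshape(-1,1,2),6,True)[:,0]; e=np.roll(ap,-1,0)-ap
    print(np.round(np.c_[ap,np.degrees(np.arctan2(e[:,1],e[:,0]))%180,np.hypot(*e.T)],1).tolist())
"
```

```text
tcp [ 0.4424 -0.2051  0.2532] yaw(y) 84.11 tilt [-0.03  0.03] F [-0.3  0.7  0.5] gap 0.0853 q6 -0.5 t 25.125
w9 [([305.5, 393.2], [0.6059, -0.2784, 0.078]), ([11.5, 374.4], [0.5597, -0.5389, 0.078]), ([245.6, 228.5], [0.4469, -0.3099, 0.078]), ([456.0, 181.5], [0.4259, -0.1405, 0.078]), ([95.0, 122.7], [0.354, -0.4107, 0.078])]
w12 [([252.5, 405.0], [0.6059, -0.2785, 0.078]), ([291.2, 390.2], [0.5943, -0.2431, 0.078]), ([430.1, 354.5], [0.5713, -0.1226, 0.078]), ([193.1, 220.6], [0.4369, -0.3001, 0.078]), ([238.8, 200.8], [0.4253, -0.2631, 0.078]), ([406.4, 185.2], [0.4261, -0.1367, 0.078]), ([636.8, 156.1], [0.4216, 0.0321, 0.078]), ([27.4, 123.4], [0.3544, -0.4054, 0.078])]
2371.5 [252.  357.7]
[[561.2000122070312, -250.60000610351562, 100.5999984741211, 64.69999694824219], [573.0999755859375, -314.20001220703125, 161.10000610351562, 42.29999923706055], [613.0999755859375, -327.8999938964844, 102.5999984741211, 61.20000076293945], [599.7999877929688, -268.20001220703125, 48.099998474121094, 9.5], [606.2000122070312, -261.1000061035156, 168.0, 34.29999923706055], [572.5999755859375,
[... 992 characters left out ...]
, [431.3999938964844, 62.400001525878906, 164.0, 11.100000381469727], [442.1000061035156, 59.29999923706055, 102.30000305175781, 10.899999618530273], [439.79998779296875, 70.0, 6.400000095367432, 27.899999618530273], [412.1000061035156, 66.9000015258789, 171.8000030517578, 6.5], [418.5, 66.0, 63.900001525878906, 16.399999618530273], [411.29998779296875, 51.20000076293945, 126.9000015258789, 9.5], [405.6000061035156, 58.79999923706055, 32.29999923706055, 9.199999809265137], [413.3999938964844, 63.70000076293945, 168.3000030517578, 10.5], [403.1000061035156, 65.9000015258789, 76.4000015258789, 29.100000381469727], [396.29998779296875, 37.599998474121094, 110.9000015258789, 17.799999237060547]]
```

View pics/c12.png

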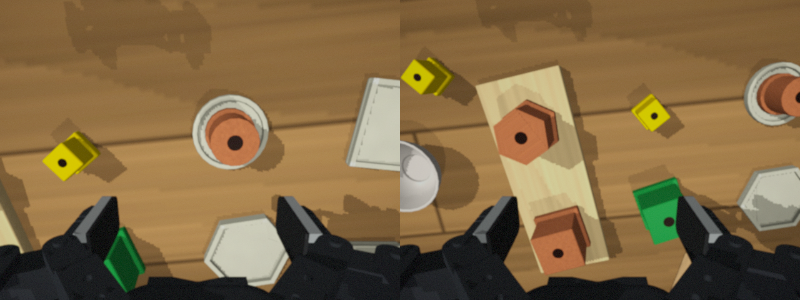

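Left (view 11): the round planter stands inside its setter. Right (view 12): the hex's foot hole is at full-frame (193,221). Now its yaw.

```bash
python3 - <<'E'
from h import *
d=load('w12')
for sd,tol in [((175,235),9),((210,235),9),((193,245),9),((193,245),14)]:
    im=d['color'].copy(); m=np.zeros((482,642),np.uint8)
    cv2.floodFill(im,m,sd,0,(tol,)*3,(tol,)*3,8|cv2.FLOODFILL_MASK_ONLY|cv2.FLOODFILL_FIXED_RANGE|(255<<8))
    m=cv2.morphologyEx(m[1:-1,1:-1],cv2.MORPH_CLOSE,np.ones((17,17)))
    A,c,ct=max(blobs(m,20),key=lambda x:x[0])
    P=onz(d,ct,.078)[:,:2].astype(np.float32)*1000
    H=cv2.convexHull(P.reshape(-1,1,2)); ap=cv2.approxPolyDP(H,5,True)[:,0]; e=np.roll(ap,-1,0)-ap
    print(A,ap.mean(0).round(1),np.round(np.c_[np.degrees(np.arctan2(e[:,1],e[:,0]))%180,np.hypot(*e.T)],1).tolist())
    Pc=P-[436.9,-300.1]
    best=max((( -sum(np.abs(np.max(Pc@np.array([[np.cos(np.radians(t+k))],[np.sin(np.radians(t+k))]]))) for k in range(0,360,60))),t) for t in np.arange(0,60,.5)); print(best)
E
```

```text
5145.5 [ 437.4 -300.1] [[123.19999694824219, 33.5], [177.39999389648438, 33.20000076293945], [60.099998474121094, 36.20000076293945], [119.19999694824219, 32.900001525878906], [178.60000610351562, 29.200000762939453], [52.20000076293945, 39.70000076293945]]
(np.float64(-183.57873540698884), np.float64(30.0))
5098.5 [ 436.8 -300.1] [[122.30000305175781, 33.0], [177.60000610351562, 32.400001525878906], [58.900001525878906, 36.5], [119.19999694824219, 32.900001525878906], [179.1999969482422, 32.29999923706055], [56.70000076293945, 37.400001525878906]]
(np.float64(-182.41471294614234), np.float64(30.0))
5115.5 [ 436.6 -299.9] [[123.4000015258789, 34.599998474121094], [177.39999389648438, 33.20000076293945], [63.099998474121094, 36.5], [118.80000305175781, 31.700000762939453], [178.6999969482422, 34.5], [58.400001525878906, 36.099998474121094]]
(np.float64(-183.0833604920368), np.float64(29.5))
5207.5 [ 436. -300.] [[123.5, 35.70000076293945], [175.89999389648438, 34.0], [61.900001525878906, 36.70000076293945], [119.5, 34.0], [2.200000047683716, 35.5], [56.79999923706055, 34.0]]
(np.float64(-187.0563216730406), np.float64(29.5))
```

Call:
carry_out(series=[{"travel":[-0.05,-0.95,-0.5],"delta_rot":[0,0,0.24],"fingers":-1},{"travel":[-0.05,-0.95,-0.5],"delta_rot":[0,0,0.24],"fingers":-1},{"travel":[-0.05,-0.95,-0.5],"delta_rot":[0,0,0.23],"fingers":-1},{"travel":[-0.05,-0.95,-0.5],"delta_rot":[0,0,0.23],"fingers":-1},{"travel":[0,0,-0.5],"delta_rot":[0,0,0],"fingers":-1}])

```text
clock: 25.8
tcp_pos: [0.4376, -0.2994, 0.1903]
orientation: [-0.0, 0.004, 1.0, 0.0]
wrist_force: [-0.0, 0.0, -0.3]
finger_gap: 0.0855
grip_force: 0.0
```

Call:
carry_out(series=[{"travel":[0,0,-0.5],"delta_rot":[0,0,0],"fingers":-1},{"travel":[0,0,-1],"delta_rot":[0,0,0],"fingers":-1},{"travel":[0,0,-1],"delta_rot":[0,0,0],"fingers":-1},{"travel":[0,0,0],"delta_rot":[0,0,0],"fingers":-1}])

```text
clock: 26.3
tcp_pos: [0.4363, -0.2967, 0.1267]
orientation: [-0.002, 0.003, 1.0, 0.002]
wrist_force: [1.0, 0.7, 0.5]
finger_gap: 0.0855
grip_force: 0.0
```

```bash
python3 -c "
from h import *
st()"
```

```text
tcp [ 0.4363 -0.2967  0.1267] yaw(y) 89.68 tilt [-0.19  0.2 ] F [1.  0.7 0.5] gap 0.0855 q6 -0.74 t 26.3
```

Call:
carry_out(series=[{"travel":[0,-0.13,-0.5],"delta_rot":[0,0,0],"fingers":-1},{"travel":[0,0,-1],"delta_rot":[0,0,0],"fingers":-1},{"travel":[0,0,-1],"delta_rot":[0,0,0],"fingers":-1},{"travel":[0,0,-1],"delta_rot":[0,0,0],"fingers":-1},{"travel":[0,0,-0.4],"delta_rot":[0,0,0],"fingers":-1}])

```text
clock: 26.92
tcp_pos: [0.4373, -0.302, 0.0302]
orientation: [-0.0, 0.003, 1.0, 0.0]
wrist_force: [-0.2, 0.4, -0.5]
finger_gap: 0.0854
grip_force: 0.0
```

Call:
carry_out(series=[{"travel":[0,0,0],"delta_rot":[0,0,0],"fingers":-0.8},{"travel":[0,0,0],"delta_rot":[0,0,0],"fingers":-0.6},{"travel":[0,0,0],"delta_rot":[0,0,0],"fingers":-0.4},{"travel":[0,0,0],"delta_rot":[0,0,0],"fingers":1},{"travel":[0,0,0],"delta_rot":[0,0,0],"fingers":1}], squeeze=35)

```text
clock: 27.55
tcp_pos: [0.4382, -0.3026, 0.0323]
orientation: [0.001, 0.003, 1.0, -0.0]
wrist_force: [-1.3, 2.7, 5.4]
finger_gap: 0.0616
grip_force: 40.0
```

```bash
python3 -c "
from h import *
st()"
```

```text
tcp [ 0.4382 -0.3026  0.0323] yaw(y) 89.62 tilt [ 0.1  -0.03] F [-1.3  2.7  5.4] gap 0.0616 q6 -0.75 t 27.55
```

Call:
carry_out(series=[{"travel":[0,0,0.15],"delta_rot":[0,0,0],"fingers":1},{"travel":[0,0,0.5],"delta_rot":[0,0,0],"fingers":1},{"travel":[0,0,1],"delta_rot":[0,0,0],"fingers":1},{"travel":[0,0,1],"delta_rot":[0,0,0],"fingers":1},{"travel":[0,0,1],"delta_rot":[0,0,0],"fingers":1}])

```text
clock: 28.18
tcp_pos: [0.4375, -0.3026, 0.1237]
orientation: [0.0, 0.003, 1.0, -0.0]
wrist_force: [-0.0, -0.4, -1.7]
finger_gap: 0.0615
grip_force: 39.1
```

Call:
carry_out(series=[{"travel":[0.2,0.5,1],"delta_rot":[0,0,-0.28],"fingers":1},{"travel":[0.39,0.92,0.3],"delta_rot":[0,0,-0.28],"fingers":1},{"travel":[0.39,0.92,0],"delta_rot":[0,0,-0.28],"fingers":1},{"travel":[0.39,0.92,0],"delta_rot":[0,0,-0.28],"fingers":1},{"travel":[0.39,0.92,0],"delta_rot":[0,0,-0.28],"fingers":1}])

```text
clock: 28.8
tcp_pos: [0.4818, -0.1974, 0.1555]
orientation: [0.0, 0.074, 0.997, -0.0]
wrist_force: [-0.7, -0.2, -2.6]
finger_gap: 0.0616
grip_force: 39.3
```

Call:
carry_out(series=[{"travel":[0.39,0.92,0],"delta_rot":[0,0,-0.28],"fingers":1},{"travel":[0.39,0.92,0],"delta_rot":[0,0,-0.28],"fingers":1},{"travel":[0.39,0.92,0],"delta_rot":[0,0,-0.28],"fingers":1},{"travel":[0.39,0.92,0],"delta_rot":[0,0,-0.28],"fingers":1},{"travel":[0.39,0.92,0],"delta_rot":[0,0,-0.28],"fingers":1}])

```text
clock: 29.42
tcp_pos: [0.5306, -0.0823, 0.1555]
orientation: [0.0, 0.143, 0.99, -0.0]
wrist_force: [0.3, -0.3, -1.8]
finger_gap: 0.0616
grip_force: 39.3
```

Call:
carry_out(series=[{"travel":[0.39,0.92,0],"delta_rot":[0,0,-0.28],"fingers":1},{"travel":[0.39,0.92,0],"delta_rot":[0,0,-0.28],"fingers":1},{"travel":[0.39,0.92,0],"delta_rot":[0,0,-0.28],"fingers":1},{"travel":[0.39,0.92,0],"delta_rot":[0,0,-0.28],"fingers":1},{"travel":[0.39,0.92,0],"delta_rot":[0,0,-0.28],"fingers":1}])

```text
clock: 30.05
tcp_pos: [0.5793, 0.0327, 0.1554]
orientation: [0.0, 0.212, 0.977, -0.0]
wrist_force: [-0.1, 0.1, -1.6]
finger_gap: 0.0618
grip_force: 39.3
```

Call:
carry_out(series=[{"travel":[0.2,0.5,-0.5],"delta_rot":[0,0,-0.28],"fingers":1},{"travel":[0,0,-0.8],"delta_rot":[0,0,0],"fingers":1},{"travel":[0,0,-0.5],"delta_rot":[0,0,0],"fingers":1},{"travel":[0,0,0],"delta_rot":[0,0,0],"fingers":1}])

```text
clock: 30.55
tcp_pos: [0.5831, 0.0444, 0.109]
orientation: [-0.001, 0.226, 0.974, -0.0]
wrist_force: [-0.2, -0.9, -1.5]
finger_gap: 0.0617
grip_force: 39.2
```

```bash
python3 -c "
from h import *
st()"
```

```text
tcp [0.5831 0.0444 0.109 ] yaw(y) 63.92 tilt [-0.13  0.  ] F [-0.2 -0.9 -1.5] gap 0.0617 q6 0.39 t 30.55
```

Call:
carry_out(series=[{"travel":[0.22,0.42,-0.3],"delta_rot":[0,0,0],"fingers":1},{"travel":[0.22,0.42,-0.8],"delta_rot":[0,0,0],"fingers":1},{"travel":[0,0,-0.9],"delta_rot":[0,0,0],"fingers":1},{"travel":[0,0,-0.7],"delta_rot":[0,0,0],"fingers":1},{"travel":[0,0,-0.3],"delta_rot":[0,0,0],"fingers":1}])

```text
clock: 31.18
tcp_pos: [0.5941, 0.0663, 0.0327]
orientation: [-0.001, 0.225, 0.974, -0.0]
wrist_force: [0.1, 0.6, -3.0]
finger_gap: 0.0615
grip_force: 39.2
```

Call:
carry_out(series=[{"travel":[0,0,-0.1],"delta_rot":[0,0,0],"fingers":1},{"travel":[0,0,0],"delta_rot":[0,0,0],"fingers":1}])

```text
clock: 31.42
tcp_pos: [0.5954, 0.0657, 0.0326]
orientation: [0.0, 0.225, 0.974, 0.0]
wrist_force: [-0.5, -0.1, -2.6]
finger_gap: 0.0614
grip_force: 39.2
```

```bash
python3 -c "
from h import *
st(); snap('wrist','w13')"
```

```text
tcp [0.5954 0.0657 0.0326] yaw(y) 63.95 tilt [0.04 0.  ] F [-0.5 -0.1 -2.6] gap 0.0614 q6 0.43 t 31.425
```

View pics/w13.png

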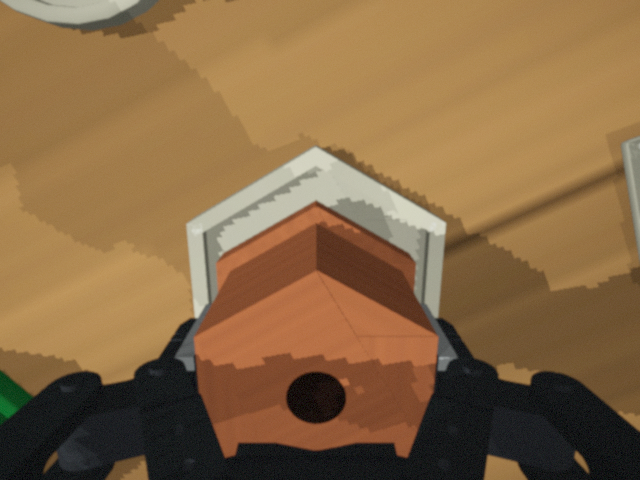

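Wrist view 13 shows the hex rim centred and aligned in its setter (both apexes at column 316). I lower it.

Call:
carry_out(series=[{"travel":[-0.04,0,-0.2],"delta_rot":[0,0,0],"fingers":1},{"travel":[0,0,-0.15],"delta_rot":[0,0,0],"fingers":1},{"travel":[0,0,-0.05],"delta_rot":[0,0,0],"fingers":1},{"travel":[0,0,0],"delta_rot":[0,0,0],"fingers":1}])

```text
clock: 31.98
tcp_pos: [0.5939, 0.0656, 0.0222]
orientation: [-0.0, 0.225, 0.974, 0.0]
wrist_force: [-0.5, 0.5, -2.2]
finger_gap: 0.0619
grip_force: 39.2
```

Call:
carry_out(series=[{"travel":[0,0,-0.05],"delta_rot":[0,0,0],"fingers":1},{"travel":[0,0,0],"delta_rot":[0,0,0],"fingers":1}])

```text
clock: 32.22
tcp_pos: [0.594, 0.0656, 0.0211]
orientation: [0.0, 0.225, 0.974, 0.0]
wrist_force: [0.6, -0.1, -2.1]
finger_gap: 0.062
grip_force: 39.2
```

Call:
carry_out(series=[{"travel":[0,0,-0.03],"delta_rot":[0,0,0],"fingers":1},{"travel":[0,0,0],"delta_rot":[0,0,0],"fingers":1}])

```text
clock: 32.48
tcp_pos: [0.5941, 0.0656, 0.0203]
orientation: [0.0, 0.225, 0.974, 0.0]
wrist_force: [-0.2, -0.2, -2.3]
finger_gap: 0.0617
grip_force: 39.4
```

Call:
carry_out(series=[{"travel":[0,0,-0.03],"delta_rot":[0,0,0],"fingers":1},{"travel":[0,0,0],"delta_rot":[0,0,0],"fingers":1}])

```text
clock: 32.72
tcp_pos: [0.5941, 0.0656, 0.0203]
orientation: [0.0, 0.225, 0.974, 0.0]
wrist_force: [-2.5, 0.4, 4.8]
finger_gap: 0.0618
grip_force: 39.8
```

Call:
carry_out(series=[{"travel":[0,0,-0.02],"delta_rot":[0,0,0],"fingers":1},{"travel":[0,0,0],"delta_rot":[0,0,0],"fingers":1}])

```text
clock: 32.98
tcp_pos: [0.5941, 0.0656, 0.0203]
orientation: [0.0, 0.225, 0.974, 0.0]
wrist_force: [-3.7, 0.4, 8.4]
finger_gap: 0.0612
grip_force: 40.5
```

Call:
carry_out(series=[{"travel":[0,0,0.04],"delta_rot":[0,0,0],"fingers":1},{"travel":[0,0,0],"delta_rot":[0,0,0],"fingers":-0.6},{"travel":[0,0,0],"delta_rot":[0,0,0],"fingers":-1},{"travel":[0,0,0.2],"delta_rot":[0,0,0],"fingers":-1},{"travel":[0,0,0.8],"delta_rot":[0,0,0],"fingers":-1}])

```text
clock: 33.6
tcp_pos: [0.593, 0.0656, 0.0442]
orientation: [-0.001, 0.225, 0.974, -0.0]
wrist_force: [0.9, 0.9, 0.2]
finger_gap: 0.0856
grip_force: 0.0
```

Call:
carry_out(series=[{"travel":[0,0,1],"delta_rot":[0,0,0],"fingers":-1},{"travel":[0,0,1],"delta_rot":[0,0,0],"fingers":-1},{"travel":[0,0,1],"delta_rot":[0,0,0],"fingers":-1},{"travel":[0,-0.5,1],"delta_rot":[0,0,0.44],"fingers":-1},{"travel":[0,-0.95,1],"delta_rot":[0,0,0.44],"fingers":-1}])

```text
clock: 34.22
tcp_pos: [0.5941, 0.0297, 0.1713]
orientation: [0.0, 0.181, 0.984, 0.0]
wrist_force: [0.4, 0.2, -0.0]
finger_gap: 0.0857
grip_force: 0.0
```

Call:
carry_out(series=[{"travel":[0.05,-0.95,0.3],"delta_rot":[0,0,0.44],"fingers":-1},{"travel":[0.05,-0.95,0.3],"delta_rot":[0,0,0.44],"fingers":-1},{"travel":[0.05,-0.95,0.3],"delta_rot":[0,0,0.44],"fingers":-1},{"travel":[0.05,-0.95,0.3],"delta_rot":[0,0,0.44],"fingers":-1},{"travel":[0.05,-0.95,0.3],"delta_rot":[0,0,0.44],"fingers":-1}])

```text
clock: 34.85
tcp_pos: [0.6004, -0.0902, 0.2082]
orientation: [0.0, 0.073, 0.997, 0.0]
wrist_force: [1.0, -0.3, -0.1]
finger_gap: 0.0856
grip_force: 0.0
```

Call:
carry_out(series=[{"travel":[0.05,-0.95,0],"delta_rot":[0,0,0.44],"fingers":-1},{"travel":[0.05,-0.95,0],"delta_rot":[0,0,0.44],"fingers":-1},{"travel":[0.05,-0.95,0],"delta_rot":[0,0,0.44],"fingers":-1},{"travel":[0,-0.95,0],"delta_rot":[0,0,0.44],"fingers":-1},{"travel":[0,0,0],"delta_rot":[0,0,0.44],"fingers":-1}])

```text
clock: 35.48
tcp_pos: [0.604, -0.1863, 0.2076]
orientation: [0.0, -0.036, 0.999, -0.0]
wrist_force: [-0.3, 0.3, -0.4]
finger_gap: 0.0855
grip_force: 0.0
```

```bash
python3 - <<'E'
from h import *
st(); snap('wrist','w14'); d=load('w14')
m=cv2.inRange(d['color'].max(2),0,75)
for a,x,_ in blobs(m,20,500): print(a,x.round(1),onz(d,x,.078)[0].round(4))
for a,c,ct in blobs(masks(d)['terra'],500): print('terra',a,c.round(1))
E
```

```text
tcp [ 0.604  -0.1863  0.2076] yaw(y) 94.14 tilt [ 0.02 -0.02] F [-0.3  0.3 -0.4] gap 0.0855 q6 -0.5 t 35.475
334.0 [176.9 223.1] [ 0.6056 -0.2789  0.078 ]
321.5 [417.8 201.2] [ 0.5792 -0.1233  0.078 ]
34.5 [636.5  11.7] [ 0.4606 -0.014   0.078 ]
terra 3089.0 [612.3 209.1]
terra 1499.0 [203.5 184.9]
```

Call:
carry_out(series=[{"travel":[0.02,-0.93,-0.4],"delta_rot":[0,0,0.29],"fingers":-1},{"travel":[0.02,-0.93,-0.4],"delta_rot":[0,0,0.29],"fingers":-1},{"travel":[0.02,-0.93,-0.4],"delta_rot":[0,0,0.29],"fingers":-1},{"travel":[0,-0.91,-0.4],"delta_rot":[0,0,0.3],"fingers":-1},{"travel":[0,0,-1],"delta_rot":[0,0,0],"fingers":-1}])

```text
clock: 36.15
tcp_pos: [0.6064, -0.2791, 0.1435]
orientation: [0.001, -0.094, 0.996, -0.001]
wrist_force: [0.2, -1.6, -0.7]
finger_gap: 0.0855
grip_force: 0.0
```

Call:
carry_out(series=[{"travel":[0,0,-0.8],"delta_rot":[0,0,0],"fingers":-1},{"travel":[0,0,0],"delta_rot":[0,0,0],"fingers":-1},{"travel":[0,0,0],"delta_rot":[0,0,0],"fingers":-1}])

```text
clock: 36.52
tcp_pos: [0.606, -0.2769, 0.1236]
orientation: [0.0, -0.095, 0.995, -0.0]
wrist_force: [-0.7, -0.2, -0.1]
finger_gap: 0.0858
grip_force: 0.0
```

```bash
python3 -c "
from h import *
st()"
```

```text
tcp [ 0.606  -0.2769  0.1236] yaw(y) 100.9 tilt [ 0.06 -0.03] F [-0.7 -0.2 -0.1] gap 0.0858 q6 -0.74 t 36.525
```

Call:
carry_out(series=[{"travel":[0,-0.07,-0.5],"delta_rot":[0,0,0],"fingers":-1},{"travel":[0,0,-1],"delta_rot":[0,0,0],"fingers":-1},{"travel":[0,0,-1],"delta_rot":[0,0,0],"fingers":-1},{"travel":[0,0,-0.9],"delta_rot":[0,0,0],"fingers":-1},{"travel":[0,0,-0.35],"delta_rot":[0,0,0],"fingers":-1}])

```text
clock: 37.15
tcp_pos: [0.6047, -0.2782, 0.0272]
orientation: [-0.001, -0.095, 0.995, 0.001]
wrist_force: [0.0, 0.1, -0.9]
finger_gap: 0.0855
grip_force: 0.0
```

Call:
carry_out(series=[{"travel":[0,0,0],"delta_rot":[0,0,0],"fingers":-0.8},{"travel":[0,0,0],"delta_rot":[0,0,0],"fingers":-0.6},{"travel":[0,0,0],"delta_rot":[0,0,0],"fingers":-0.4},{"travel":[0,0,0],"delta_rot":[0,0,0],"fingers":1},{"travel":[0,0,0],"delta_rot":[0,0,0],"fingers":1}], squeeze=35)

```text
clock: 37.78
tcp_pos: [0.6064, -0.2789, 0.0303]
orientation: [0.001, -0.095, 0.995, -0.0]
wrist_force: [-0.4, 1.7, 5.6]
finger_gap: 0.0614
grip_force: 40.5
```

```bash
python3 -c "
from h import *
st()"
```

```text
tcp [ 0.6064 -0.2789  0.0303] yaw(y) 100.91 tilt [ 0.12 -0.03] F [-0.4  1.7  5.6] gap 0.0614 q6 -0.74 t 37.775
```

Call:
carry_out(series=[{"travel":[0,0,0.15],"delta_rot":[0,0,0],"fingers":1},{"travel":[0,0,0.5],"delta_rot":[0,0,0],"fingers":1},{"travel":[0,0,1],"delta_rot":[0,0,0],"fingers":1},{"travel":[0,0,1],"delta_rot":[0,0,0],"fingers":1},{"travel":[0,0,1],"delta_rot":[0,0,0],"fingers":1}])

```text
clock: 38.4
tcp_pos: [0.6053, -0.2787, 0.1211]
orientation: [-0.0, -0.095, 0.995, 0.0]
wrist_force: [0.2, 0.0, -3.3]
finger_gap: 0.0615
grip_force: 39.6
```

Call:
carry_out(series=[{"travel":[-0.15,0.48,1],"delta_rot":[0,0,-0.18],"fingers":1},{"travel":[-0.3,0.96,0.5],"delta_rot":[0,0,-0.18],"fingers":1},{"travel":[-0.3,0.96,0],"delta_rot":[0,0,-0.18],"fingers":1},{"travel":[-0.3,0.96,0],"delta_rot":[0,0,-0.18],"fingers":1},{"travel":[-0.3,0.96,0],"delta_rot":[0,0,-0.18],"fingers":1}])

```text
clock: 39.02
tcp_pos: [0.5713, -0.17, 0.158]
orientation: [-0.0, -0.05, 0.999, -0.0]
wrist_force: [-0.7, -0.4, -3.3]
finger_gap: 0.0617
grip_force: 39.8
```

Call:
carry_out(series=[{"travel":[-0.3,0.96,0],"delta_rot":[0,0,-0.18],"fingers":1},{"travel":[-0.3,0.96,0],"delta_rot":[0,0,-0.18],"fingers":1},{"travel":[-0.3,0.96,0],"delta_rot":[0,0,-0.18],"fingers":1},{"travel":[-0.3,0.96,0],"delta_rot":[0,0,-0.18],"fingers":1},{"travel":[-0.3,0.96,0],"delta_rot":[0,0,-0.18],"fingers":1}])

```text
clock: 39.65
tcp_pos: [0.5339, -0.05, 0.1581]
orientation: [0.0, -0.005, 1.0, -0.0]
wrist_force: [-0.2, 0.6, -3.0]
finger_gap: 0.0617
grip_force: 39.8
```

Call:
carry_out(series=[{"travel":[-0.3,0.96,0],"delta_rot":[0,0,-0.18],"fingers":1},{"travel":[-0.3,0.96,0],"delta_rot":[0,0,-0.18],"fingers":1},{"travel":[-0.3,0.96,0],"delta_rot":[0,0,-0.18],"fingers":1},{"travel":[-0.3,0.96,0],"delta_rot":[0,0,-0.18],"fingers":1},{"travel":[-0.3,0.96,0],"delta_rot":[0,0,-0.18],"fingers":1}])

```text
clock: 40.28
tcp_pos: [0.4964, 0.07, 0.1581]
orientation: [0.0, 0.04, 0.999, -0.0]
wrist_force: [-0.1, 1.1, -3.5]
finger_gap: 0.0616
grip_force: 39.7
```

Call:
carry_out(series=[{"travel":[-0.3,0.96,0],"delta_rot":[0,0,-0.18],"fingers":1},{"travel":[-0.3,0.96,0],"delta_rot":[0,0,-0.18],"fingers":1},{"travel":[-0.3,0.96,0],"delta_rot":[0,0,-0.18],"fingers":1},{"travel":[-0.3,0.96,0],"delta_rot":[0,0,-0.18],"fingers":1},{"travel":[-0.3,0.96,0],"delta_rot":[0,0,-0.18],"fingers":1}])

```text
clock: 40.9
tcp_pos: [0.459, 0.19, 0.1581]
orientation: [0.0, 0.085, 0.996, 0.0]
wrist_force: [0.7, -0.1, -2.6]
finger_gap: 0.0617
grip_force: 39.7
```

Call:
carry_out(series=[{"travel":[-0.2,0.7,-0.4],"delta_rot":[0,0,-0.18],"fingers":1},{"travel":[-0.1,0.3,-0.8],"delta_rot":[0,0,-0.18],"fingers":1},{"travel":[0,0,-0.7],"delta_rot":[0,0,0],"fingers":1},{"travel":[0,0,0],"delta_rot":[0,0,0],"fingers":1}])

```text
clock: 41.4
tcp_pos: [0.4505, 0.214, 0.1093]
orientation: [-0.001, 0.103, 0.995, -0.001]
wrist_force: [-0.7, 0.3, -3.3]
finger_gap: 0.0617
grip_force: 39.5
```

```bash
python3 -c "
from h import *
st()"
```

```text
tcp [0.4505 0.214  0.1093] yaw(y) 78.22 tilt [-0.15 -0.05] F [-0.7  0.3 -3.3] gap 0.0617 q6 0.49 t 41.4
```

Call:
carry_out(series=[{"travel":[-0.21,0.75,-0.2],"delta_rot":[0,0,0.05],"fingers":1},{"travel":[-0.21,0.75,-0.5],"delta_rot":[0,0,0],"fingers":1},{"travel":[0,0,-0.9],"delta_rot":[0,0,0],"fingers":1},{"travel":[0,0,-0.8],"delta_rot":[0,0,0],"fingers":1},{"travel":[0,0,-0.5],"delta_rot":[0,0,0],"fingers":1}])

```text
clock: 42.02
tcp_pos: [0.4416, 0.2518, 0.0377]
orientation: [0.0, 0.1, 0.995, 0.0]
wrist_force: [0.0, -1.0, -3.5]
finger_gap: 0.0617
grip_force: 39.7
```

Call:
carry_out(series=[{"travel":[0,0,-0.1],"delta_rot":[0,0,0],"fingers":1},{"travel":[0,0,0],"delta_rot":[0,0,0],"fingers":1},{"travel":[0,0,0],"delta_rot":[0,0,0],"fingers":1}])

```text
clock: 42.4
tcp_pos: [0.442, 0.252, 0.0359]
orientation: [0.001, 0.1, 0.995, 0.0]
wrist_force: [-0.0, -0.5, -2.0]
finger_gap: 0.0619
grip_force: 39.7
```

```bash
python3 - <<'E'
from h import *
st(); snap('wrist','w15'); d=load('w15'); m=masks(d)
# column extents at the setter's front (upper part) and rim
w=m['white']; w[:, :150]=0; w[:,500:]=0
for r in range(150,300,20):
    x=np.flatnonzero(w[r]); y=np.flatnonzero(m['terra'][r]); print(r,(x.min(),x.max()) if len(x) else None,(y.min(),y.max()) if len(y) else None)
E
```

```text
tcp [0.442  0.252  0.0359] yaw(y) 78.49 tilt [0.08 0.04] F [-0.  -0.5 -2. ] gap 0.0619 q6 0.56 t 42.4
150 None None
170 (np.int64(186), np.int64(449)) None
190 (np.int64(187), np.int64(447)) None
210 (np.int64(189), np.int64(445)) None
230 (np.int64(191), np.int64(443)) (np.int64(241), np.int64(396))
250 (np.int64(193), np.int64(440)) (np.int64(222), np.int64(415))
270 (np.int64(194), np.int64(438)) (np.int64(213), np.int64(420))
290 None (np.int64(197), np.int64(434))
```

Call:
carry_out(series=[{"travel":[-0.07,0,-0.25],"delta_rot":[0,0,0],"fingers":1},{"travel":[0,0,-0.2],"delta_rot":[0,0,0],"fingers":1},{"travel":[0,0,-0.1],"delta_rot":[0,0,0],"fingers":1},{"travel":[0,0,0],"delta_rot":[0,0,0],"fingers":1}])

```text
clock: 42.95
tcp_pos: [0.4392, 0.2517, 0.021]
orientation: [-0.0, 0.1, 0.995, -0.0]
wrist_force: [-0.6, -0.1, -3.8]
finger_gap: 0.0616
grip_force: 39.7
```

Call:
carry_out(series=[{"travel":[0,0,-0.05],"delta_rot":[0,0,0],"fingers":1},{"travel":[0,0,0],"delta_rot":[0,0,0],"fingers":1}])

```text
clock: 43.2
tcp_pos: [0.4396, 0.2518, 0.0201]
orientation: [0.0, 0.1, 0.995, 0.0]
wrist_force: [-0.5, -0.0, -3.1]
finger_gap: 0.0614
grip_force: 39.7
```

Call:
carry_out(series=[{"travel":[0,0,-0.03],"delta_rot":[0,0,0],"fingers":1},{"travel":[0,0,0],"delta_rot":[0,0,0],"fingers":1}])

```text
clock: 43.45
tcp_pos: [0.4395, 0.2518, 0.0193]
orientation: [0.0, 0.1, 0.995, 0.0]
wrist_force: [-0.0, -0.4, -2.8]
finger_gap: 0.0612
grip_force: 39.7
```

Call:
carry_out(series=[{"travel":[0,0,-0.03],"delta_rot":[0,0,0],"fingers":1},{"travel":[0,0,0],"delta_rot":[0,0,0],"fingers":1}])

```text
clock: 43.7
tcp_pos: [0.4395, 0.2518, 0.0185]
orientation: [-0.0, 0.1, 0.995, 0.0]
wrist_force: [0.4, 0.3, -3.1]
finger_gap: 0.0616
grip_force: 39.7
```

Call:
carry_out(series=[{"travel":[0,0,-0.02],"delta_rot":[0,0,0],"fingers":1},{"travel":[0,0,0],"delta_rot":[0,0,0],"fingers":1}])

```text
clock: 43.95
tcp_pos: [0.4396, 0.2519, 0.0183]
orientation: [0.0, 0.1, 0.995, 0.0]
wrist_force: [-0.9, 0.1, 1.0]
finger_gap: 0.0617
grip_force: 40.0
```

Call:
carry_out(series=[{"travel":[0,0,-0.02],"delta_rot":[0,0,0],"fingers":1},{"travel":[0,0,0],"delta_rot":[0,0,0],"fingers":1}])

```text
clock: 44.2
tcp_pos: [0.4395, 0.2519, 0.0182]
orientation: [0.0, 0.1, 0.995, 0.0]
wrist_force: [-3.2, -0.8, 6.1]
finger_gap: 0.0615
grip_force: 40.7
```

Call:
carry_out(series=[{"travel":[0,0,0.03],"delta_rot":[0,0,0],"fingers":1},{"travel":[0,0,0],"delta_rot":[0,0,0],"fingers":-0.6},{"travel":[0,0,0],"delta_rot":[0,0,0],"fingers":-1},{"travel":[0,0,0.2],"delta_rot":[0,0,0],"fingers":-1},{"travel":[0,0,0.8],"delta_rot":[0,0,0],"fingers":-1}])

```text
clock: 44.82
tcp_pos: [0.4386, 0.2515, 0.0429]
orientation: [-0.001, 0.1, 0.995, -0.0]
wrist_force: [-0.4, -0.4, -0.2]
finger_gap: 0.085
grip_force: 0.0
```

Call:
carry_out(series=[{"travel":[0,0,1],"delta_rot":[0,0,0],"fingers":-1},{"travel":[0,0,1],"delta_rot":[0,0,0],"fingers":-1},{"travel":[0,0,1],"delta_rot":[0,0,0],"fingers":-1},{"travel":[0,-0.5,1],"delta_rot":[0,0,0],"fingers":-1},{"travel":[0,-0.5,1],"delta_rot":[0,0,0],"fingers":-1}])

```text
clock: 45.45
tcp_pos: [0.4396, 0.2267, 0.1696]
orientation: [0.0, 0.1, 0.995, 0.0]
wrist_force: [0.8, 0.3, 0.0]
finger_gap: 0.0854
grip_force: 0.0
```

Call:
carry_out(series=[{"travel":[0.3,-0.5,1],"delta_rot":[0,0,0],"fingers":-1},{"travel":[0.3,-0.5,1],"delta_rot":[0,0,0],"fingers":-1},{"travel":[0.3,-0.5,1],"delta_rot":[0,0,0],"fingers":-1},{"travel":[0.3,-0.5,1],"delta_rot":[0,0,0],"fingers":-1},{"travel":[0,0,0],"delta_rot":[0,0,0],"fingers":-1}])

```text
clock: 46.08
tcp_pos: [0.4711, 0.1765, 0.2705]
orientation: [0.002, 0.101, 0.995, 0.001]
wrist_force: [0.1, 0.6, -0.6]
finger_gap: 0.0856
grip_force: 0.0
```

```bash
python3 -c "
from h import *
st(); snap('wrist','w16')"
```

```text
tcp [0.4711 0.1765 0.2705] yaw(y) 78.41 tilt [0.25 0.05] F [ 0.1  0.6 -0.6] gap 0.0856 q6 0.4 t 46.075
```

View pics/w16.png

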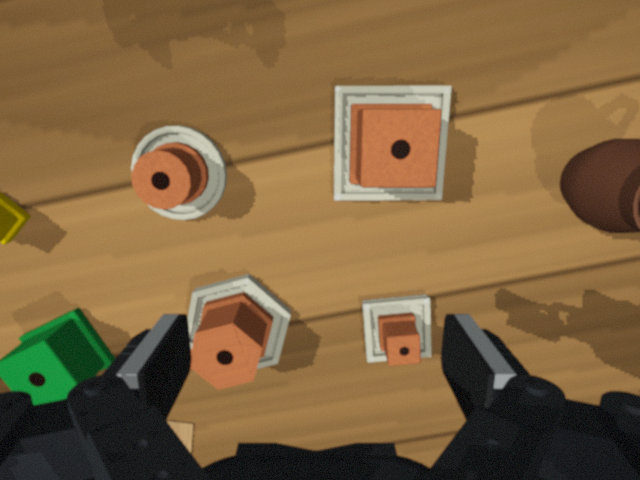

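The last view shows all four planters standing upright inside their own setters: round (160,180), large square (400,149), hex (225,357) and small square (404,351). The robot is clear of them.

```bash
python3 -c "
from workcell import env
print(env.hand_in())"
```

```text
the job is handed in; nothing more can be done
None
```

All four planters stand rim down on the setters of their own shape and size, the jug, bowl and look-alikes were not touched, and the job was handed in at about 46 s.

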